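# Press a T-nut into a wooden foot with the lever press

## Task

Three wooden feet stand in the rack: take the one that has a steel T-nut started in its top, set it down on the bare bench so that you can take it again by its long sides, and stand it between the two end stops of the lever press, nut up. Pull the press lever down until the nut is fully home, holding it there for a moment but not forcing it further, so that the wood is not bruised; then ease the lever slowly all the way back up against its spring (never let it fly) and let go, leaving the foot in the press. Leave the other feet, the hammer and the bin alone.

Things in the scene. Friction and masses are not known exactly. Their poses are not given: they have to be found in the camera images.
- foot: The wooden foot to work on: pine block 60 mm long (its x), 48 mm wide (its y), 40 mm high, 75 g. Origin at the centre of its underside, z up. A steel T-nut stands in the centre of its top. It starts upright in one of the rack's three slots, where fingers can take only its two end faces (60 mm apart).
- nut (a joint): How far the T-nut has been pressed into the foot, in m: it starts between 0 and 0.0025; 0.008 is fully home with its flange on the wood. It takes about 15 N to push it in. The flange is a disc 22 mm across and 2 mm thick.
- nut_top (a point): Centre of the top face of the T-nut's flange: 10 mm above the wood at nut = 0, 2 mm above the wood when home.
- plain_a: A plain foot without a nut, same block, stands in another slot of the rack; leave it. Origin at the centre of its underside.
- plain_b: Another plain foot without a nut, in the remaining slot; leave it. Origin at the centre of its underside.
- rack: Fixed plywood rack, base 110 (x) by 190 (y) by 8 mm, origin at the centre of its underside. Three slots 60 mm apart along its y, open at both ends (x), 51 mm wide between walls 56 mm long (x) and 9 mm thick whose tops stand 54 mm above the bench, 6 mm above the feet's tops. The feet stand on the base, long way along the rack's x.
- press: Fixed lever press; grey base 100 mm wide (y), 20 mm high, from x = -0.195 to x = +0.045 m; two cheeks at the pivot reach 91 mm high. Origin on the bench right under the pivot; x points away from the work side: the foot's place and the pulled handle lie towards its -x. It stands left or right on the bench.
- nest (a point): Where the foot belongs: a point on top of the press base (20 mm above the bench), 115 mm before the pivot, axes as the press. The foot stands centred here, long way along the press x, between two end stops (steel plates 6 mm thick, 40 mm wide in y, 66 mm apart, tops 44 mm above the base top): fingers reach only its long sides (48 mm apart).
- pivot (a point): Pivot of the lever, on its axis (the press y axis), 62 mm above the bench. Same axes as the press.
- press_lever (a joint): Lever angle in rad. 0: upright at its rest stop, held by a spring. Grows as the handle is pulled towards the press's -x and down; at 1.571 the pad's underside is level with the top of a nut that is home. Can go to 1.70. The handle takes about 5 N near the top, 12 N near level, and 8 N more to press the nut. Easing back takes some 3 s; over 1.6 rad/s it is flying.
- handle (a point): Centre of the lever's T-handle, a steel bar 16 mm thick, 124 mm long, along the press y axis; the lever's beam (22 mm wide) meets it in the middle: take it 25 to 55 mm to either side. In press axes from the pivot it lies 30 mm behind and 210 mm above at lever 0, 210 mm before and 30 mm above at lever 1.571.
- press_pad: Round rubber-faced pad, 24 mm across, under the lever 115 mm from the pivot, that bears on the nut. It is sprung: gives way from about 8 N, then 6 N per mm. The wood is bruised when the pad bears on foot or nut with more than 35 N; 15 to 30 N is right. Its origin lies on the pivot.
- hammer: Hammer 260 mm long lying on the bench off to one side; leave it. Origin on its underside.
- bin: Red open plastic bin 110 x 100 x 100 mm standing on the bench beyond the work; leave it. Origin at the centre of its underside.
Not all that is in view belongs to the job. What is shaped like the foot but blue is not meant.

How it is judged:
By the outcome, as a careful person would: the job done as asked, in the order asked, and still so for the second after the job is handed in, with the robot touching nothing.
It also fails if it takes over 72 s, if anything falls off the work surface, if the arm or the gripper's body presses on something with over 40 N, if the wrist force passes 120 N, or if a joint passes its speed limit or range.

## Robot

A 6-joint arm with a two-finger parallel gripper is mounted at the origin on the work surface. World frame = base frame: x ahead of the robot, y to its left, z up, the work surface at z = 0. Lengths are in m, angles in degrees, forces in N, time in s.
With the tool pointing down it reaches from about 0.425 to 0.95 m from the base axis. Payload 3.5 kg.
Tool frame: the origin (TCP) lies at the very end of the fingers, on their centre line; the grasp point (between the pads) lies 19 mm behind it; z points along the fingers, y is the line along which they close (so a half turn about z gives the same grasp; the last joint's range is limited). The gripper opens to 85 mm and grips with 20 to 120 N. Pads are 22 mm wide; open, the fingers measure 114 mm over their backs; the gripper's body (76 mm by 85 mm) begins 54 mm behind the grasp point. The pads swing forward as they close: fully open they stand 13 mm farther back than shut.
Start: joints at [67.494, 16.404, 90.338, -0, 73.258, -8.594], TCP at [0.162, 0.655, 0.231] pointing down, gripper open.
Joint ranges: [-158.93, 158.93], [-51.34, 127.21], [12.03, 142.37], [-87.48, 267.48], [13.55, 161.25], [-162.69, 162.69]. Speed limits (degrees/s): [159.86, 159.86, 180, 180, 180, 180].

## Interface

Orientations are given as [roll, pitch, yaw] about the fixed x, y, z axes, in that order (R = Rz(yaw) Ry(pitch) Rx(roll)).
In Python, from workcell import manip, eyes, workorder, finder gives the robot as it stands. The module is installed in compiled form; this text tells all that it offers.
- The arm moves only by the tool move_arm, never from a script. Its argument "targets" is a list of rows, each an object of numbers: "dx", "dy", "dz": the shift along the tool's x, y, z in m; "roll": the turn about the tool's z in rad; "claw": the closure, from -1 (fully open) to 1 (shut). In form: [{"dx": .., "dy": .., "dz": .., "roll": .., "claw": ..}, ...]. A call has 1 to 8 rows; each row shifts and turns the commanded pose from where the row before left it, along the tool's axes as they then stand; what a row does not reach is not made up. A row lasts 1/12 s, in which the tool goes at most 41.7 mm and 7.16 degrees, less where a joint would pass 70% of its speed; a pose out of reach is approached as far as the arm can. A call is refused whole if a number of a shift passes 0.0417 or a number of a turn 0.125, either way. A call with a gripper value outside its range is refused whole. The fingers move at their own pace and stop on an object; "grip_force" is the grip in N (left out, the last holds). Time passes only in rows, so rows that do not move let the fingers close. It gives the time, the measured TCP pose, the force, the opening and the grip force at its end, in the units of the state.
- manip.state(): the state, without advancing time (a new reading comes with each control period).
- eyes.grab_frame(name): name is "side" or "top"; returns the picture (480x640x3 uint8, red, green, blue); there is no depth.
- eyes.camera_params(name): a dict with "fx", "fy", "cx", "cy" (pixels), "rvec" (rotation vector, rad) and "tvec" (3), from world to camera coordinates, as OpenCV has them. Camera axes: x right, y down, z forward; pixel columns grow to the right and rows downward; lengths in m; the calibration is good to about 2 mm. A picture is of the moment at which its call begins. camera_params takes no time and is no camera call.
- workorder.sign_off(): hands the job in; it is judged then, once.
Trained networks look in the newest picture that a camera, given by its name, has taken for a name from the list of things; names that differ only in an ending like _2 or _b are one class to them, and where a whole thing is asked for, a point or a joint stands for the part that bears it (a point fixed in the world has none). Each returns a list of dicts, best first, with "conf" (0 to 1); they miss things now and then, are a little off and sometimes report something else, mostly with a low value. They report only what shows in the picture. A call takes as long as a camera call. They do not tell look-alikes from the thing itself.
- finder.cut_out(name, camera): "region" (480x640 bool, what is visible of it) and "extent" ([left, top, right, bottom] in pixels, round what is visible of it).
The state is a dict: "clock": time; "qpos": joint angles; "joint_vel": joint speeds; "joint_torque": joint torques, N m; "ee_pos": TCP position; "ee_rot": TCP orientation; "contact_force": force on the tool from outside, world axes, zero at the start; "ft_torque": the same for the moment, N m; "finger_gap": opening from 0.0 (shut) to 1.0 (fully open); "grasp_force": force on a finger pad.
Only numpy, scipy, OpenCV 4.12 (cv2) and the standard library are available. Lean on these libraries where they do the work, as an engineer would, in place of code of your own. Each camera call takes 0.05 s, during which the arm holds its last target. There are 200 camera calls.

## Working session

There is one attempt and no reset: what is moved stays moved. The work goes in short steps, Python scripts to look and compute and a tool call to move; the robot and the scene stay as the last step left them, time stands still between calls to the robot, and variables do not carry over. Pictures are saved under pics/ and viewed, at most 10 in all, crops included, and the job is handed in when it is done.

Besides the shell and the picture viewer there is one more tool, called by a JSON object that holds its "api" and its "payload". move_arm: Moves the arm, as the interface text tells. Its arguments: {"type":"object","properties":{"targets":{"type":"array"},"grip_force":{"type":"number"}},"required":["targets"]}

```bash
mkdir -p pics
python3 - <<'E'
from workcell import manip, eyes, finder
import cv2
print(manip.state())
for c in("top","side"):
    im=eyes.grab_frame(c); cv2.imwrite(f"pics/{c}0.png",im[:,:,::-1]); print(c,eyes.camera_params(c))
    for n in("foot","rack","press","handle","nut"):
        for d in finder.cut_out(n,c)[:4]: print(c,n,round(d["conf"],2),d["extent"])
E
```

```text
{'clock': 0.0, 'qpos': array([ 6.74965589e+01,  1.64549138e+01,  9.04247283e+01, -8.29445546e-05,
        7.32585971e+01, -8.59428310e+00]), 'joint_vel': array([ 0.03098559, -0.02180785, -0.00856102, -0.03611861,  0.01515921,
       -0.00449693]), 'joint_torque': array([-2.51958563e-04, -4.06000078e+01, -2.92620224e+01, -1.81102096e-04,
        6.01521431e-03,  2.57150546e-06]), 'ee_pos': array([0.16196918, 0.65458705, 0.22991189]), 'ee_rot': array([-1.79863301e+02, -2.05795043e-02,  1.66090841e+02]), 'contact_force': array([-0.08581495, -0.24912833,  0.22405897]), 'ft_torque': array([0.00715527, 0.03384409, 0.01717197]), 'grasp_force': 0.0, 'finger_gap': 0.9962875091731059}
top {'fx': 579.1125337420809, 'fy': 579.1125337420809, 'cx': 321.6205691894053, 'cy': 230.1324658374265, 'rvec': array([ 2.15082776, -2.1759254 ,  0.10123376]), 'tvec': array([0.10561843, 0.55852425, 1.54797745])}
top foot 0.85 [263.3, 187.5, 280.4, 209.1]
top foot 0.84 [264.1, 237.9, 287.6, 255.9]
top foot 0.59 [217.9, 215.2, 242.3, 239.5]
top rack 0.72 [260.9, 179.6, 328.4, 220.6]
top rack 0.31 [309.8, 186.2, 3
[... 183 characters left out ...]
.5]
top nut 0.44 [337.1, 127.6, 385.1, 188.8]
top nut 0.43 [268.1, 197.4, 276.1, 203.8]
side {'fx': 441.2277743977418, 'fy': 441.2277743977418, 'cx': 319.0593429203837, 'cy': 236.06628390238677, 'rvec': array([ 2.18658259, -0.89592081,  0.41282228]), 'tvec': array([-0.3351846 ,  0.43829142,  0.73389879])}
side foot 0.83 [239.9, 212.7, 271.8, 240.7]
side foot 0.7 [290.9, 217.3, 312.7, 250.4]
side foot 0.57 [251.6, 245.3, 286.1, 277.3]
side rack 0.66 [279.8, 218.4, 358.1, 281.7]
side press 0.91 [367.2, 234.7, 519.4, 423.0]
side handle 0.86 [439.0, 228.6, 522.8, 337.7]
side nut 0.71 [319.1, 244.8, 349.0, 273.7]
side nut 0.46 [296.3, 223.9, 308.2, 233.2]
side nut 0.4 [251.9, 219.0, 260.0, 221.4]
```

Run:
```python
import cv2
a=cv2.imread("pics/top0.png")[110:300,200:500]; b=cv2.imread("pics/side0.png")[180:440,220:540]
cv2.imwrite("pics/top1.png",cv2.resize(a,(780,494),interpolation=cv2.INTER_CUBIC))
cv2.imwrite("pics/side1.png",cv2.resize(b,None,fx=2.3,fy=2.3,interpolation=cv2.INTER_CUBIC))
```

```text
(no output)
```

View pics/top1.png

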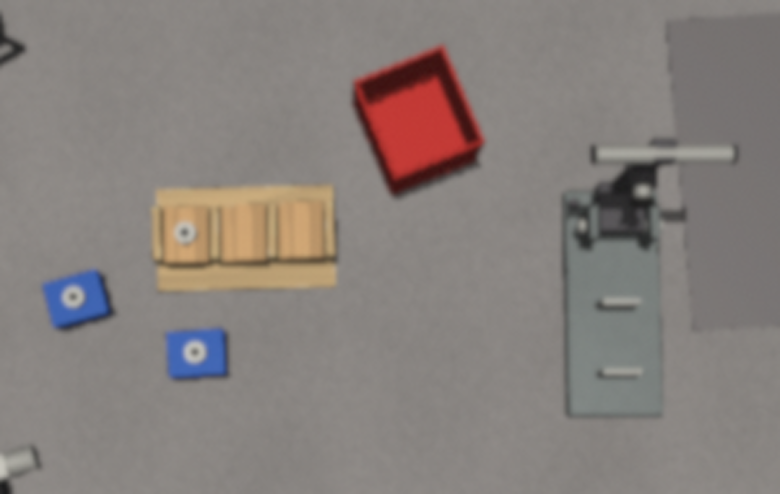

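View pics/side1.png

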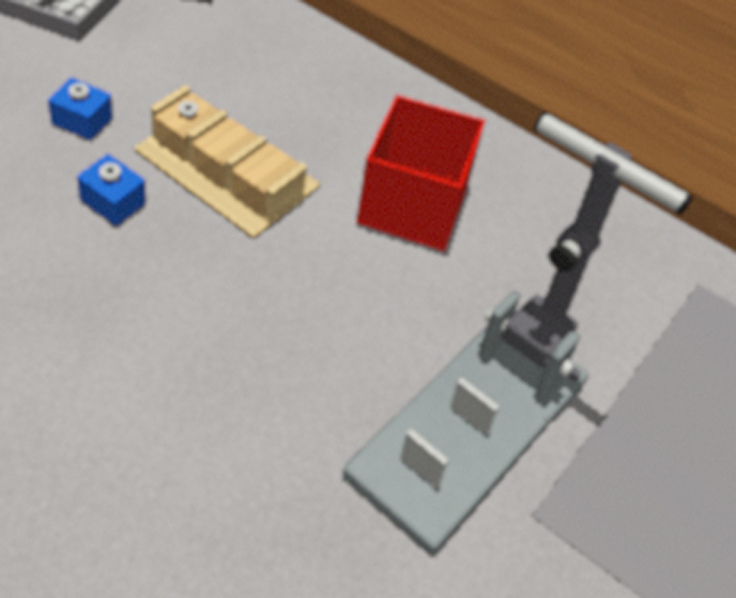

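Top view: the nut foot is in the rack's leftmost slot (nut at full pixel ≈(271,199)), blue decoys left, and the press is at right with its front towards the robot. Side view: nut ≈(302,228), stops ≈(427,397) and (405,376). Now I'll fit the rack and press poses to points in both views.

```bash
cat > h.py <<'E'
import numpy as np, cv2
from scipy.optimize import least_squares
from workcell import manip, eyes, finder, workorder
def proj(c,P):
    p=eyes.camera_params(c); K=np.array([[p["fx"],0,p["cx"]],[0,p["fy"],p["cy"]],[0,0,1]])
    return cv2.projectPoints(np.asarray(P,float).reshape(-1,1,3),p["rvec"],p["tvec"],K,None)[0].reshape(-1,2)
def world(q,P):
    P=np.asarray(P,float); c,s=np.cos(q[2]),np.sin(q[2])
    return np.c_[q[0]+c*P[:,0]-s*P[:,1], q[1]+s*P[:,0]+c*P[:,1], P[:,2]]
def fit(obs,q0,free_z=False):  # obs: (cam,[local xyz],[uv]); q=(x,y,yaw[,z])
    def r(q):
        out=[]
        for c,P,uv in obs:
            W=world(q,[P]); W[:,2]+=q[3] if free_z else 0
            out.append(proj(c,W)[0]-uv)
        return np.ravel(out)
    s=least_squares(r,list(q0)+([0] if free_z else []),loss="soft_l1")
    return s.x,r(s.x).reshape(-1,2)
def tri(ut,us,g=(0.7,0,0.05)):
    s=least_squares(lambda X:np.r_[proj("top",X)[0]-ut,proj("side",X)[0]-us],g); return s.x,s.fun
E
cat > m.py <<'E'
from h import *
T=lambda u,v:("top",np.array([u/2.6+200-.3,v/2.6+110-.3])); S=lambda u,v:("side",np.array([u/2.3+220-.28,v/2.3+180-.28]))
O=lambda t,P:(t[0],P,t[1])
rack=[O(T(156,188),(.055,.095,.008)),O(T(333,185),(.055,-.095,.008)),O(T(337,287),(-.055,-.095,.008)),O(T(158,290),(-.055,.095,.008)),
 O(S(135,148),(-.055,.095,.008)),O(S(253,232),(-.055,-.095,.008)),O(S(319,184),(.055,-.095,.008))]
press=[O(T(568,415),(-.195,.05,.02)),O(T(662,415),(-.195,-.05,.02)),O(T(563,191),(.045,.05,.02)),O(T(621,372),(-.151,0,.064)),O(T(621,301),(-.079,0,.064)),
 O(S(345,472),(-.195,.05,.02)),O(S(433,546),(-.195,-.05,.02)),O(S(426,448),(-.154,0,.064)),O(S(477,396),(-.082,0,.064)),
 O(T(593,154),(.03,.062,.272)),O(T(737,154),(.03,-.062,.272)),O(S(541,121),(.03,.062,.272)),O(S(685,203),(.03,-.062,.272))]
for n,o in(("rack",rack),("press",press)):
    for fz in(0,1):
        q,r=fit(o,(.7,.3 if n=="rack" else -.2,0),fz); print(n,q.round(4),np.degrees(q[2]).round(2)); 
    print(r.round(1).tolist())
X,e=tri(T(185,232)[1],S(188,108)[1]); print("nut",X.round(4),e.round(1))
for n,a,b in(("handle",T(665,154),S(613,162)),("stopF",T(621,372),S(427,448)),("stopB",T(621,301),S(477,396))):
    X,e=tri(a[1],b[1]); print(n,X.round(4),e.round(1))
# tool check
s=manip.state(); print(proj("top",s["ee_pos"]),proj("side",s["ee_pos"]))
for c in("top","side"): 
    p=eyes.camera_params(c);R=cv2.Rodrigues(p["rvec"])[0];print(c,(-R.T@p["tvec"]).round(3))
E
python3 m.py
```

```text
rack [0.6444 0.1745 0.0094] 0.54
rack [6.444e-01 1.745e-01 9.300e-03 3.000e-04] 0.53
[[0.2, 0.1], [0.2, -0.2], [-0.4, -0.2], [-0.2, 0.1], [-0.6, -0.5], [-0.0, 1.7], [0.6, -0.3]]
press [ 0.6445 -0.2137 -0.0093] -0.53
press [ 0.6439 -0.2137 -0.0092  0.0017] -0.53
[[0.1, 0.4], [0.9, 0.3], [0.4, -0.7], [1.0, -0.4], [0.3, -0.1], [-1.5, -2.7], [0.9, 0.9], [-0.5, -0.2], [-0.5, -0.6], [0.4, -0.2], [-1.5, -0.4], [0.3, 0.5], [-0.6, 0.4]]
nut [0.643  0.2347 0.0569] [ 0. -0. -0.  0.]
handle [ 0.6736 -0.216   0.2746] [ 0.4 -0.2 -0.3  0. ]
stopF [ 0.4933 -0.212   0.0601] [ 0.4 -0.4 -0.4  0. ]
stopB [ 0.5652 -0.2131  0.0601] [-0.  0.  0. -0.]
[[ 82.4492273  394.75556818]] [[ 16.57817836 177.71290141]]
top [0.396 0.084 1.598]
side [ 0.06  -0.391  0.829]
```

{"api": "move_arm", "payload": {"targets": [{"roll": 0.12,"claw": -1},{"roll": 0.12},{"roll": 0.12},{"roll": 0.12},{"roll": 0.12},{"roll": 0.12},{"roll": 0.12},{"roll": 0.12}], "grip_force": 40}}

```text
invalid input
```

{"api": "move_arm", "payload": {"targets": [{"roll": 0.12},{"roll": 0.12},{"roll": 0.12},{"dx": -0.0265,"dy": 0.0299},{"dx": -0.0265,"dy": 0.0299},{"dx": -0.0265,"dy": 0.0299},{"dx": -0.0265,"dy": 0.0299},{"dx": -0.0265,"dy": 0.0299}]}}

```text
invalid input
```

{"api": "move_arm", "payload": {"targets": [{"dx": -0.0265,"dy": 0.0299},{"dx": -0.0265,"dy": 0.0299},{"dx": -0.0265,"dy": 0.0299},{"dx": -0.0265,"dy": 0.0299},{"dx": -0.0265,"dy": 0.0299},{"dx": -0.0265,"dy": 0.0299},{"dx": -0.0265,"dy": 0.0299},{"dx": -0.0265,"dy": 0.0299}]}}

```text
invalid input
```

{"api": "move_arm", "payload": {"targets": [{"dx": -0.0265,"dy": 0.0299},{"dx": -0.0265,"dy": 0.0299},{"dx": -0.0265,"dy": 0.0299},{"dx": 0},{"dx": 0}]}}

```text
invalid input
```

{"api": "move_arm", "payload": {"targets": [{"dx": 0,"dy": 0,"dz": 0,"roll": 0.12,"claw": -1},{"dx": 0,"dy": 0,"dz": 0,"roll": 0.12,"claw": -1},{"dx": 0,"dy": 0,"dz": 0,"roll": 0.12,"claw": -1},{"dx": 0,"dy": 0,"dz": 0,"roll": 0.12,"claw": -1},{"dx": 0,"dy": 0,"dz": 0,"roll": 0.12,"claw": -1},{"dx": 0,"dy": 0,"dz": 0,"roll": 0.12,"claw": -1},{"dx": 0,"dy": 0,"dz": 0,"roll": 0.12,"claw": -1},{"dx": 0,"dy": 0,"dz": 0,"roll": 0.12,"claw": -1}], "grip_force": 40}}

```text
clock: 1.27
ee_pos: [0.1622, 0.6552, 0.2314]
ee_rot: [180.0, -0.0, 110.7]
contact_force: [0.7, -0.1, 0.9]
finger_gap: 0.998
grasp_force: 0.0
```

{"api": "move_arm", "payload": {"targets": [{"dx": 0,"dy": 0,"dz": 0,"roll": 0.12,"claw": -1},{"dx": 0,"dy": 0,"dz": 0,"roll": 0.12,"claw": -1},{"dx": 0,"dy": 0,"dz": 0,"roll": 0.12,"claw": -1},{"dx": -0.0265,"dy": 0.0299,"dz": 0,"roll": 0,"claw": -1},{"dx": -0.0265,"dy": 0.0299,"dz": 0,"roll": 0,"claw": -1},{"dx": -0.0265,"dy": 0.0299,"dz": 0,"roll": 0,"claw": -1},{"dx": -0.0265,"dy": 0.0299,"dz": 0,"roll": 0,"claw": -1},{"dx": -0.0265,"dy": 0.0299,"dz": 0,"roll": 0,"claw": -1}]}}

```text
clock: 1.93
ee_pos: [0.3138, 0.5226, 0.2316]
ee_rot: [180.0, -0.0, 90.5]
contact_force: [0.2, 0.7, -0.2]
finger_gap: 0.999
grasp_force: 0.0
```

{"api": "move_arm", "payload": {"targets": [{"dx": -0.0265,"dy": 0.0299,"dz": 0,"roll": 0,"claw": -1},{"dx": -0.0265,"dy": 0.0299,"dz": 0,"roll": 0,"claw": -1},{"dx": -0.0265,"dy": 0.0299,"dz": 0,"roll": 0,"claw": -1},{"dx": -0.0265,"dy": 0.0299,"dz": 0,"roll": 0,"claw": -1},{"dx": -0.0265,"dy": 0.0299,"dz": 0,"roll": 0,"claw": -1},{"dx": -0.0265,"dy": 0.0299,"dz": 0,"roll": 0,"claw": -1},{"dx": -0.0265,"dy": 0.0299,"dz": 0,"roll": 0,"claw": -1},{"dx": -0.0265,"dy": 0.0299,"dz": 0,"roll": 0,"claw": -1}]}}

```text
clock: 2.6
ee_pos: [0.555, 0.3123, 0.2316]
ee_rot: [180.0, -0.0, 90.5]
contact_force: [0.9, 0.8, -1.2]
finger_gap: 0.998
grasp_force: 0.0
```

{"api": "move_arm", "payload": {"targets": [{"dx": -0.0265,"dy": 0.0299,"dz": 0,"roll": 0,"claw": -1},{"dx": -0.0265,"dy": 0.0299,"dz": 0,"roll": 0,"claw": -1},{"dx": -0.0265,"dy": 0.0299,"dz": 0,"roll": 0,"claw": -1},{"dx": 0,"dy": 0,"dz": 0,"roll": 0,"claw": -1},{"dx": 0,"dy": 0,"dz": 0,"roll": 0,"claw": -1}]}}

```text
clock: 3.02
ee_pos: [0.6453, 0.2331, 0.2309]
ee_rot: [-180.0, -0.0, 90.3]
contact_force: [-0.5, -0.1, -0.5]
finger_gap: 1.0
grasp_force: 0.0
```

{"api": "move_arm", "payload": {"targets": [{"dx": 0.0013,"dy": -0.0013,"dz": 0.025,"roll": 0,"claw": -1},{"dx": 0,"dy": 0,"dz": 0.025,"roll": 0,"claw": -1},{"dx": 0,"dy": 0,"dz": 0.025,"roll": 0,"claw": -1},{"dx": 0,"dy": 0,"dz": 0.025,"roll": 0,"claw": -1},{"dx": 0,"dy": 0,"dz": 0.025,"roll": 0,"claw": -1},{"dx": 0,"dy": 0,"dz": 0.02,"roll": 0,"claw": -1},{"dx": 0,"dy": 0,"dz": 0,"roll": 0,"claw": -1},{"dx": 0,"dy": 0,"dz": 0,"roll": 0,"claw": -1}]}}

```text
clock: 3.68
ee_pos: [0.6408, 0.2374, 0.0851]
ee_rot: [-179.8, 0.0, 90.5]
contact_force: [0.9, 0.0, 1.3]
finger_gap: 1.004
grasp_force: 0.0
```

Run:
```python
from h import *
a=eyes.grab_frame("top")[150:260,220:350,::-1]; b=eyes.grab_frame("side")[190:300,250:380,::-1]
cv2.imwrite("pics/c1.png",np.hstack([cv2.resize(x,None,fx=3,fy=3,interpolation=2) for x in(a,b)]))
```

```text
(no output)
```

View pics/c1.png

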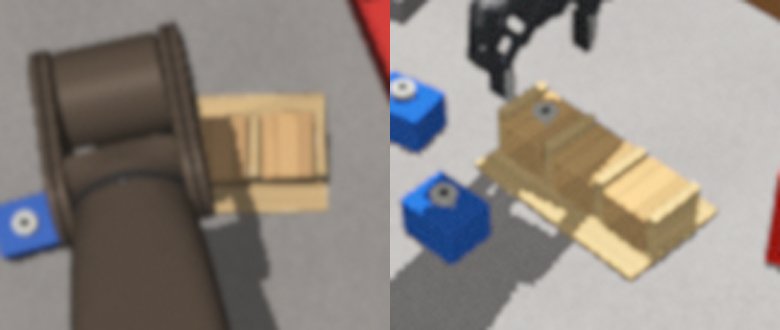

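The side view shows the open fingers straddling the nut foot's end faces (tips ≈(418,220) and (445,204) full), above the leftmost slot. I'll check the settled pose.

Run:
```python
from h import *
for i in range(4):
    s=manip.state(); print(s["ee_pos"].round(4),s["ee_rot"].round(2),s["clock"]); eyes.grab_frame("top")
```

```text
[0.6434 0.2374 0.0885] [ 1.7984e+02 -4.0000e-02  9.0520e+01] 3.7833
[0.6439 0.2372 0.089 ] [ 1.7977e+02 -5.0000e-02  9.0500e+01] 3.8333
[0.644  0.2371 0.0891] [ 1.7976e+02 -5.0000e-02  9.0490e+01] 3.8833
[0.644  0.2369 0.0889] [ 1.7978e+02 -5.0000e-02  9.0480e+01] 3.9333
```

{"api": "move_arm", "payload": {"targets": [{"dx": -0.002,"dy": 0,"dz": 0.01,"roll": 0,"claw": -1},{"dx": 0,"dy": 0,"dz": 0.015,"roll": 0,"claw": -1},{"dx": 0,"dy": 0,"dz": 0.015,"roll": 0,"claw": -1},{"dx": 0,"dy": 0,"dz": 0.015,"roll": 0,"claw": -1},{"dx": 0,"dy": 0,"dz": 0.01,"roll": 0,"claw": -1},{"dx": 0,"dy": 0,"dz": 0.005,"roll": 0,"claw": -1},{"dx": 0,"dy": 0,"dz": 0.002,"roll": 0,"claw": -1},{"dx": 0,"dy": 0,"dz": 0,"roll": 0,"claw": -1}]}}

```text
clock: 4.65
ee_pos: [0.6424, 0.2343, 0.0133]
ee_rot: [-179.9, 0.0, 90.5]
contact_force: [0.7, -0.5, 0.5]
finger_gap: 1.0
grasp_force: 0.0
```

{"api": "move_arm", "payload": {"targets": [{"dx": 0,"dy": 0,"dz": 0,"roll": 0,"claw": -0.2},{"dx": 0,"dy": 0,"dz": 0,"roll": 0,"claw": 0},{"dx": 0,"dy": 0,"dz": 0,"roll": 0,"claw": 1},{"dx": 0,"dy": 0,"dz": 0,"roll": 0,"claw": 1},{"dx": 0,"dy": 0,"dz": 0,"roll": 0,"claw": 1},{"dx": 0,"dy": 0,"dz": 0,"roll": 0,"claw": 1},{"dx": 0,"dy": 0,"dz": 0,"roll": 0,"claw": 1},{"dx": 0,"dy": 0,"dz": 0,"roll": 0,"claw": 1}], "grip_force": 40}}

```text
clock: 5.32
ee_pos: [0.6437, 0.2346, 0.0157]
ee_rot: [179.9, -0.0, 90.5]
contact_force: [0.1, -0.2, 6.0]
finger_gap: 0.699
grasp_force: 46.0
```

{"api": "move_arm", "payload": {"targets": [{"dx": 0,"dy": 0,"dz": -0.005,"roll": 0,"claw": 1},{"dx": 0,"dy": 0,"dz": -0.01,"roll": 0,"claw": 1},{"dx": 0,"dy": 0,"dz": -0.02,"roll": 0,"claw": 1},{"dx": 0,"dy": 0,"dz": -0.025,"roll": 0,"claw": 1},{"dx": 0,"dy": 0,"dz": -0.025,"roll": 0,"claw": 1},{"dx": 0,"dy": 0,"dz": -0.02,"roll": 0,"claw": 1},{"dx": 0,"dy": 0,"dz": -0.005,"roll": 0,"claw": 1},{"dx": 0,"dy": 0,"dz": 0,"roll": 0,"claw": 1}]}}

```text
clock: 5.98
ee_pos: [0.6437, 0.2345, 0.1267]
ee_rot: [179.8, -0.0, 90.5]
contact_force: [-0.3, -0.5, -0.9]
finger_gap: 0.693
grasp_force: 45.4
```

{"api": "move_arm", "payload": {"targets": [{"dx": -0.015,"dy": -0.005,"dz": 0,"roll": 0,"claw": 1},{"dx": -0.03,"dy": -0.012,"dz": 0,"roll": 0,"claw": 1},{"dx": -0.035,"dy": -0.015,"dz": 0,"roll": 0,"claw": 1},{"dx": -0.035,"dy": -0.015,"dz": 0,"roll": 0,"claw": 1},{"dx": -0.035,"dy": -0.015,"dz": 0,"roll": 0,"claw": 1},{"dx": -0.035,"dy": -0.015,"dz": 0,"roll": 0,"claw": 1},{"dx": -0.035,"dy": -0.015,"dz": 0,"roll": 0,"claw": 1},{"dx": -0.03,"dy": -0.01,"dz": 0,"roll": 0,"claw": 1}]}}

```text
clock: 6.65
ee_pos: [0.5395, -0.0179, 0.1217]
ee_rot: [-179.7, -0.0, 90.4]
contact_force: [-0.4, 0.1, -1.0]
finger_gap: 0.695
grasp_force: 45.3
```

{"api": "move_arm", "payload": {"targets": [{"dx": -0.015,"dy": -0.002,"dz": 0,"roll": 0,"claw": 1},{"dx": 0,"dy": 0,"dz": 0.01,"roll": 0,"claw": 1},{"dx": 0,"dy": 0,"dz": 0.02,"roll": 0,"claw": 1},{"dx": 0,"dy": 0,"dz": 0.025,"roll": 0,"claw": 1},{"dx": 0,"dy": 0,"dz": 0.02,"roll": 0,"claw": 1},{"dx": 0,"dy": 0,"dz": 0.01,"roll": 0,"claw": 1},{"dx": 0,"dy": 0,"dz": 0.005,"roll": 0,"claw": 1},{"dx": 0,"dy": 0,"dz": 0,"roll": 0,"claw": 1}]}}

```text
clock: 7.32
ee_pos: [0.5394, -0.0306, 0.0322]
ee_rot: [-179.8, -0.1, 90.5]
contact_force: [-0.7, -0.0, -0.4]
finger_gap: 0.695
grasp_force: 45.3
```

{"api": "move_arm", "payload": {"targets": [{"dx": 0,"dy": 0,"dz": 0,"roll": 0,"claw": 1},{"dx": 0,"dy": 0,"dz": 0,"roll": 0,"claw": 1},{"dx": 0,"dy": 0,"dz": 0,"roll": 0,"claw": 1}]}}

```text
clock: 7.57
ee_pos: [0.542, -0.0316, 0.0357]
ee_rot: [179.8, 0.0, 90.5]
contact_force: [0.2, -0.2, -1.0]
finger_gap: 0.693
grasp_force: 45.3
```

{"api": "move_arm", "payload": {"targets": [{"dx": 0,"dy": 0,"dz": 0.008,"roll": 0,"claw": 1},{"dx": 0,"dy": 0,"dz": 0.008,"roll": 0,"claw": 1},{"dx": 0,"dy": 0,"dz": 0.006,"roll": 0,"claw": 1},{"dx": 0,"dy": 0,"dz": 0.003,"roll": 0,"claw": 1},{"dx": 0,"dy": 0,"dz": 0.002,"roll": 0,"claw": 1},{"dx": 0,"dy": 0,"dz": 0,"roll": 0,"claw": 1},{"dx": 0,"dy": 0,"dz": 0,"roll": 0,"claw": 1}]}}

```text
clock: 8.15
ee_pos: [0.5404, -0.0314, 0.0077]
ee_rot: [-179.9, -0.0, 90.5]
contact_force: [-3.5, -0.0, 4.7]
finger_gap: 0.696
grasp_force: 46.2
```

Run:
```python
from h import *
eyes.grab_frame("side");s=manip.state(); print(s["ee_pos"].round(4),s["contact_force"].round(1))
```

```text
[ 0.5405 -0.0314  0.0077] [-3.2  0.5  5.1]
```

{"api": "move_arm", "payload": {"targets": [{"dx": 0,"dy": 0,"dz": 0,"roll": 0,"claw": -0.45},{"dx": 0,"dy": 0,"dz": 0,"roll": 0,"claw": -0.6},{"dx": 0,"dy": 0,"dz": 0,"roll": 0,"claw": -1},{"dx": 0,"dy": 0,"dz": 0,"roll": 0,"claw": -1},{"dx": 0,"dy": 0,"dz": 0,"roll": 0,"claw": -1},{"dx": 0,"dy": 0,"dz": 0,"roll": 0,"claw": -1},{"dx": 0,"dy": 0,"dz": 0,"roll": 0,"claw": -1}]}}

```text
clock: 8.78
ee_pos: [0.5409, -0.0315, 0.0073]
ee_rot: [180.0, 0.0, 90.5]
contact_force: [0.2, 0.9, 0.6]
finger_gap: 0.997
grasp_force: 0.0
```

{"api": "move_arm", "payload": {"targets": [{"dx": 0,"dy": 0,"dz": -0.01,"roll": 0,"claw": -1},{"dx": 0,"dy": 0,"dz": -0.02,"roll": 0,"claw": -1},{"dx": 0,"dy": 0,"dz": -0.025,"roll": 0,"claw": -1},{"dx": 0,"dy": 0,"dz": -0.025,"roll": 0,"claw": -1},{"dx": 0,"dy": 0,"dz": -0.015,"roll": 0.12,"claw": -1},{"dx": 0,"dy": 0,"dz": 0,"roll": 0.12,"claw": -1},{"dx": 0,"dy": 0,"dz": 0,"roll": 0.12,"claw": -1},{"dx": 0,"dy": 0,"dz": 0,"roll": 0.12,"claw": -1}]}}

```text
clock: 9.45
ee_pos: [0.5413, -0.0316, 0.1039]
ee_rot: [179.9, -0.0, 62.6]
contact_force: [-0.1, 0.2, -0.0]
finger_gap: 1.0
grasp_force: 0.0
```

{"api": "move_arm", "payload": {"targets": [{"dx": 0,"dy": 0,"dz": 0,"roll": 0.12,"claw": -1},{"dx": 0,"dy": 0,"dz": 0,"roll": 0.12,"claw": -1},{"dx": 0,"dy": 0,"dz": 0,"roll": 0.12,"claw": -1},{"dx": 0,"dy": 0,"dz": 0,"roll": 0.12,"claw": -1},{"dx": 0,"dy": 0,"dz": 0,"roll": 0.12,"claw": -1},{"dx": 0,"dy": 0,"dz": 0,"roll": 0.12,"claw": -1},{"dx": 0,"dy": 0,"dz": 0,"roll": 0.12,"claw": -1},{"dx": 0,"dy": 0,"dz": 0,"roll": 0.12,"claw": -1}]}}

```text
clock: 10.12
ee_pos: [0.541, -0.0315, 0.1032]
ee_rot: [180.0, -0.0, 7.6]
contact_force: [-0.4, 1.1, -0.2]
finger_gap: 0.999
grasp_force: 0.0
```

{"api": "move_arm", "payload": {"targets": [{"dx": 0,"dy": 0,"dz": 0,"roll": 0.12,"claw": -1},{"dx": 0,"dy": 0,"dz": 0,"roll": 0,"claw": -1},{"dx": 0,"dy": 0,"dz": 0,"roll": 0,"claw": -1},{"dx": 0,"dy": 0,"dz": 0,"roll": 0,"claw": -1}]}}

```text
clock: 10.45
ee_pos: [0.5409, -0.0315, 0.1027]
ee_rot: [180.0, -0.0, 1.2]
contact_force: [0.6, 0.6, 1.1]
finger_gap: 1.002
grasp_force: 0.0
```

Run:
```python
from h import *
a=eyes.grab_frame("side")
s=manip.state(); print(s["ee_pos"].round(4),s["ee_rot"].round(2),s["qpos"].round(1),s["contact_force"].round(1))
b=eyes.grab_frame("top"); P=[(.5405,-.0314,.04),(.5405,-.0314,.05)]
pa=proj("side",P)[0].astype(int);pb=proj("top",P)[0].astype(int);print(pa,pb)
c=[cv2.resize(np.ascontiguousarray(i[p[1]-65:p[1]+65,p[0]-65:p[0]+65,::-1]),None,fx=3,fy=3,interpolation=2) for i,p in((b,pb),(a,pa))]
cv2.imwrite("pics/c2.png",np.hstack(c))
```

```text
[ 0.5409 -0.0315  0.1026] [ 1.7999e+02 -2.0000e-02  1.2000e+00] [-14.1   8.  114.7  -0.   57.2  74.7] [ 0.4 -0.1 -0.1]
[350 312] [369 236]
```

View pics/c2.png

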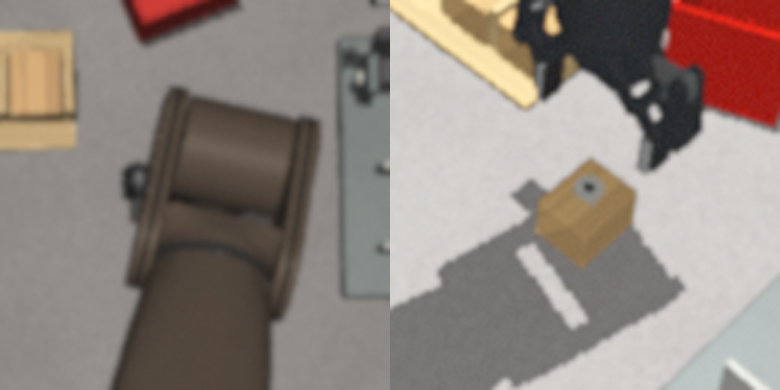

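The side crop shows the foot upright on bare bench, nut at about full-frame (352,309), fingers straddling its long sides.

{"api": "move_arm", "payload": {"targets": [{"dx": 0,"dy": 0,"dz": 0.01,"roll": 0.012,"claw": -1},{"dx": 0,"dy": 0,"dz": 0.02,"roll": 0,"claw": -1},{"dx": 0,"dy": 0,"dz": 0.02,"roll": 0,"claw": -1},{"dx": 0,"dy": 0,"dz": 0.02,"roll": 0,"claw": -1},{"dx": 0,"dy": 0,"dz": 0.013,"roll": 0,"claw": -1},{"dx": 0,"dy": 0,"dz": 0.006,"roll": 0,"claw": -1},{"dx": 0,"dy": 0,"dz": 0.003,"roll": 0,"claw": -1},{"dx": 0,"dy": 0,"dz": 0,"roll": 0,"claw": -1}]}}

```text
clock: 11.22
ee_pos: [0.5407, -0.0315, 0.0099]
ee_rot: [-180.0, 0.0, 0.4]
contact_force: [-0.1, 0.2, -0.7]
finger_gap: 0.998
grasp_force: 0.0
```

{"api": "move_arm", "payload": {"targets": [{"dx": 0,"dy": 0,"dz": 0,"roll": 0,"claw": -0.2},{"dx": 0,"dy": 0,"dz": 0,"roll": 0,"claw": 0},{"dx": 0,"dy": 0,"dz": 0,"roll": 0,"claw": 1},{"dx": 0,"dy": 0,"dz": 0,"roll": 0,"claw": 1},{"dx": 0,"dy": 0,"dz": 0,"roll": 0,"claw": 1},{"dx": 0,"dy": 0,"dz": 0,"roll": 0,"claw": 1},{"dx": 0,"dy": 0,"dz": 0,"roll": 0,"claw": 1},{"dx": 0,"dy": 0,"dz": 0,"roll": 0,"claw": 1}], "grip_force": 40}}

```text
clock: 11.88
ee_pos: [0.5419, -0.0317, 0.0116]
ee_rot: [180.0, -0.1, 0.4]
contact_force: [0.2, 0.5, 5.4]
finger_gap: 0.555
grasp_force: 43.8
```

Run:
```python
from h import *
s=manip.state(); print(s["ee_pos"].round(4),s["ee_rot"].round(2),s["finger_gap"],s["contact_force"].round(1))
```

```text
[ 0.5419 -0.0317  0.0116] [ 1.7997e+02 -1.3000e-01  3.9000e-01] 0.5552342219616011 [0.2 0.5 5.4]
```

{"api": "move_arm", "payload": {"targets": [{"dx": 0,"dy": 0,"dz": -0.01,"roll": 0,"claw": 1},{"dx": 0,"dy": 0,"dz": -0.02,"roll": 0,"claw": 1},{"dx": 0,"dy": 0,"dz": -0.025,"roll": 0,"claw": 1},{"dx": 0,"dy": 0,"dz": -0.025,"roll": 0,"claw": 1},{"dx": 0,"dy": 0,"dz": -0.01,"roll": 0.016,"claw": 1},{"dx": -0.002,"dy": 0.01,"dz": 0,"roll": 0,"claw": 1},{"dx": -0.002,"dy": 0.02,"dz": 0,"roll": 0,"claw": 1},{"dx": -0.002,"dy": 0.03,"dz": 0,"roll": 0,"claw": 1}]}}

```text
clock: 12.55
ee_pos: [0.5328, -0.0906, 0.0987]
ee_rot: [-179.9, 0.2, -0.4]
contact_force: [-0.2, 0.0, -1.0]
finger_gap: 0.553
grasp_force: 43.1
```

{"api": "move_arm", "payload": {"targets": [{"dx": -0.002,"dy": 0.03,"dz": 0,"roll": 0,"claw": 1},{"dx": -0.002,"dy": 0.03,"dz": 0,"roll": 0,"claw": 1},{"dx": -0.002,"dy": 0.03,"dz": 0,"roll": 0,"claw": 1},{"dx": 0,"dy": 0.02,"dz": 0,"roll": 0,"claw": 1},{"dx": 0,"dy": 0.011,"dz": 0,"roll": 0,"claw": 1},{"dx": 0,"dy": 0,"dz": 0,"roll": 0,"claw": 1},{"dx": 0,"dy": 0,"dz": 0,"roll": 0,"claw": 1},{"dx": 0,"dy": 0,"dz": 0,"roll": 0,"claw": 1}]}}

```text
clock: 13.22
ee_pos: [0.5266, -0.2111, 0.0994]
ee_rot: [-179.9, 0.1, -0.5]
contact_force: [0.2, 0.6, -0.4]
finger_gap: 0.554
grasp_force: 43.1
```

Run:
```python
from h import *
eyes.grab_frame("top");a=eyes.grab_frame("side")
s=manip.state(); print(s["ee_pos"].round(4),s["ee_rot"].round(2),s["contact_force"].round(1),s["qpos"].round(1))
b=a[240:430,350:530,::-1]
cv2.imwrite("pics/c3.png",cv2.resize(b,None,fx=3.1,fy=3.1,interpolation=2))
x,y,z=s["ee_pos"]; z-=.0116
yw=np.radians(s["ee_rot"][2]); W=world((x,y,yw),[(i*.03,j*.024,z+k) for k in(0,.04) for i in(-1,1) for j in(-1,1)])
print(((proj("side",W)-(350,240))*3.1).round(0).tolist())
```

```text
[ 0.527  -0.211   0.0999] [-1.7996e+02  5.0000e-02 -4.4000e-01] [ 0.6  0.5 -1.5] [-32.1  11.4 111.2   0.   57.5  58.4]
[[212.0, 414.0], [148.0, 363.0], [269.0, 353.0], [206.0, 305.0], [224.0, 378.0], [158.0, 326.0], [283.0, 316.0], [217.0, 268.0]]
```

View pics/c3.png

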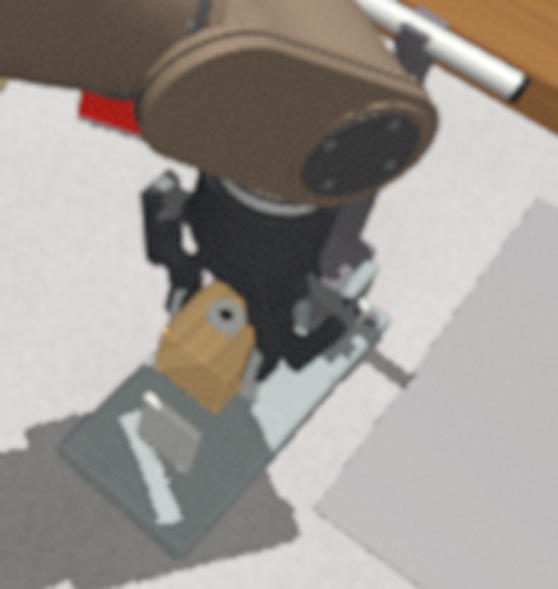

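The foot is held nut up above the nest, matching the model projection to about 1 px (front lower corner ≈(213,412) in the crop). It needs +2 mm in x and −1.6 mm in y before lowering.

{"api": "move_arm", "payload": {"targets": [{"dx": 0.0023,"dy": 0.0016,"dz": 0.005,"roll": 0,"claw": 1},{"dx": 0,"dy": 0,"dz": 0.01,"roll": 0,"claw": 1},{"dx": 0,"dy": 0,"dz": 0.005,"roll": 0,"claw": 1},{"dx": 0,"dy": 0,"dz": 0,"roll": 0,"claw": 1},{"dx": 0,"dy": 0,"dz": 0.005,"roll": 0,"claw": 1},{"dx": 0,"dy": 0,"dz": 0.005,"roll": 0,"claw": 1},{"dx": 0,"dy": 0,"dz": 0.005,"roll": 0,"claw": 1},{"dx": 0,"dy": 0,"dz": 0,"roll": 0,"claw": 1}]}}

```text
clock: 13.98
ee_pos: [0.5287, -0.2136, 0.0639]
ee_rot: [-179.9, 0.1, -0.5]
contact_force: [-0.6, -0.0, -0.4]
finger_gap: 0.557
grasp_force: 43.1
```

{"api": "move_arm", "payload": {"targets": [{"dx": 0,"dy": 0,"dz": 0.005,"roll": 0,"claw": 1},{"dx": 0,"dy": 0,"dz": 0.005,"roll": 0,"claw": 1},{"dx": 0,"dy": 0,"dz": 0.005,"roll": 0,"claw": 1},{"dx": 0,"dy": 0,"dz": 0,"roll": 0,"claw": 1}]}}

```text
clock: 14.32
ee_pos: [0.5286, -0.2135, 0.0489]
ee_rot: [-179.9, 0.1, -0.5]
contact_force: [-0.9, 0.1, -1.3]
finger_gap: 0.555
grasp_force: 43.1
```

Run:
```python
from h import *
eyes.grab_frame("top")
s=manip.state(); print(s["ee_pos"].round(4),s["ee_rot"].round(2),s["contact_force"].round(1))
```

```text
[ 0.5289 -0.2137  0.0494] [-1.7995e+02  8.0000e-02 -5.3000e-01] [ 0.2 -0.2 -1.2]
```

{"api": "move_arm", "payload": {"targets": [{"dx": 0,"dy": 0,"dz": 0.006,"roll": 0,"claw": 1},{"dx": 0,"dy": 0,"dz": 0.006,"roll": 0,"claw": 1},{"dx": 0,"dy": 0,"dz": 0.004,"roll": 0,"claw": 1},{"dx": 0,"dy": 0,"dz": 0.002,"roll": 0,"claw": 1},{"dx": 0,"dy": 0,"dz": 0,"roll": 0,"claw": 1},{"dx": 0,"dy": 0,"dz": 0,"roll": 0,"claw": 1},{"dx": 0,"dy": 0,"dz": 0,"roll": 0,"claw": 1}]}}

```text
clock: 14.95
ee_pos: [0.5295, -0.214, 0.0323]
ee_rot: [180.0, -0.0, -0.5]
contact_force: [0.7, 0.4, -1.3]
finger_gap: 0.554
grasp_force: 43.1
```

{"api": "move_arm", "payload": {"targets": [{"dx": 0,"dy": -0.001,"dz": 0.0015,"roll": 0,"claw": 1},{"dx": 0,"dy": 0,"dz": 0,"roll": 0,"claw": 1},{"dx": 0,"dy": 0,"dz": 0,"roll": 0,"claw": 1}]}}

```text
clock: 15.2
ee_pos: [0.5299, -0.2136, 0.0316]
ee_rot: [179.9, -0.1, -0.5]
contact_force: [-1.5, -1.2, 2.9]
finger_gap: 0.55
grasp_force: 43.5
```

{"api": "move_arm", "payload": {"targets": [{"dx": 0,"dy": 0,"dz": 0,"roll": 0,"claw": -0.2},{"dx": 0,"dy": 0,"dz": 0,"roll": 0,"claw": -0.4},{"dx": 0,"dy": 0,"dz": 0,"roll": 0,"claw": -1},{"dx": 0,"dy": 0,"dz": 0,"roll": 0,"claw": -1},{"dx": 0,"dy": 0,"dz": 0,"roll": 0,"claw": -1},{"dx": 0,"dy": 0,"dz": 0,"roll": 0,"claw": -1},{"dx": 0,"dy": 0,"dz": 0,"roll": 0,"claw": -1},{"dx": 0,"dy": 0,"dz": 0,"roll": 0,"claw": -1}]}}

```text
clock: 15.87
ee_pos: [0.5295, -0.213, 0.0308]
ee_rot: [-180.0, -0.0, -0.5]
contact_force: [0.5, -0.1, -0.1]
finger_gap: 1.0
grasp_force: 0.0
```

{"api": "move_arm", "payload": {"targets": [{"dx": 0,"dy": 0,"dz": -0.01,"roll": 0,"claw": -1},{"dx": 0,"dy": 0,"dz": -0.02,"roll": 0,"claw": -1},{"dx": 0,"dy": 0,"dz": -0.03,"roll": 0,"claw": -1},{"dx": 0,"dy": 0,"dz": -0.035,"roll": 0,"claw": -1},{"dx": 0,"dy": 0,"dz": -0.035,"roll": 0,"claw": -1},{"dx": 0,"dy": 0,"dz": -0.035,"roll": 0,"claw": -1},{"dx": 0,"dy": 0,"dz": -0.035,"roll": 0,"claw": -1},{"dx": 0,"dy": 0,"dz": -0.035,"roll": 0,"claw": -1}]}}

```text
clock: 16.53
ee_pos: [0.5291, -0.2128, 0.2686]
ee_rot: [180.0, -0.0, -0.5]
contact_force: [-0.2, 0.1, -0.7]
finger_gap: 1.001
grasp_force: 0.0
```

Run:
```python
from h import *
a=eyes.grab_frame("side"); b=eyes.grab_frame("top")
s=manip.state(); print(s["ee_pos"].round(4),s["ee_rot"].round(2),s["contact_force"].round(1),s["qpos"].round(1))
c=np.hstack([cv2.resize(i[...,::-1],None,fx=2.6,fy=2.6,interpolation=2) for i in(b[155:290,380:510],a[270:405,365:530])])
cv2.imwrite("pics/c4.png",c); print(c.shape)
```

```text
[ 0.5325 -0.2147  0.2754] [179.53  -0.76  -0.52] [0.  0.4 0.7] [-32.1   1.4 102.6   0.   75.1  58.4]
(351, 767, 3)
```

View pics/c4.png

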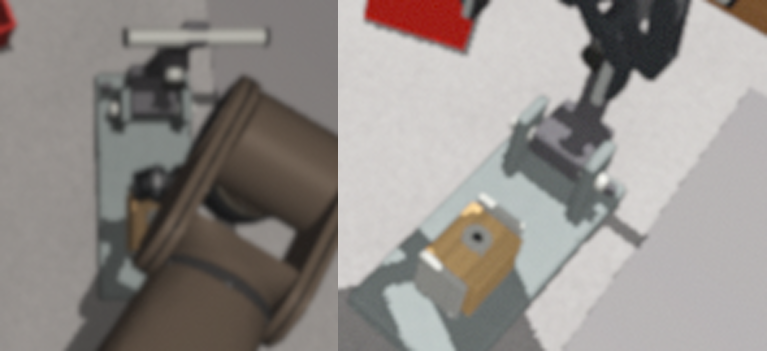

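The side view shows the foot standing between both stops, nut up (≈(416,360) full). Next is going over the handle on its −y side, fingers fore-and-aft.

{"api": "move_arm", "payload": {"targets": [{"dx": 0,"dy": 0,"dz": -0.01,"roll": -0.1208,"claw": -1},{"dx": 0,"dy": 0,"dz": -0.01,"roll": -0.1208,"claw": -1},{"dx": 0,"dy": 0,"dz": -0.01,"roll": -0.1208,"claw": -1},{"dx": 0,"dy": 0,"dz": -0.01,"roll": -0.1208,"claw": -1},{"dx": 0,"dy": 0,"dz": -0.01,"roll": -0.1208,"claw": -1},{"dx": 0,"dy": 0,"dz": -0.01,"roll": -0.1208,"claw": -1},{"dx": 0,"dy": 0,"dz": 0,"roll": -0.1208,"claw": -1},{"dx": 0,"dy": 0,"dz": 0,"roll": -0.1208,"claw": -1}]}}

```text
clock: 17.3
ee_pos: [0.5295, -0.213, 0.3269]
ee_rot: [179.9, -0.0, 55.2]
contact_force: [0.5, 0.1, -0.2]
finger_gap: 1.002
grasp_force: 0.0
```

{"api": "move_arm", "payload": {"targets": [{"dx": 0,"dy": 0,"dz": 0,"roll": -0.1208,"claw": -1},{"dx": 0,"dy": 0,"dz": 0,"roll": -0.1208,"claw": -1},{"dx": 0,"dy": 0,"dz": 0,"roll": -0.1208,"claw": -1},{"dx": 0,"dy": 0,"dz": 0,"roll": -0.1208,"claw": -1},{"dx": 0,"dy": 0,"dz": 0,"roll": -0.1208,"claw": -1},{"dx": 0,"dy": 0,"dz": 0,"roll": 0,"claw": -1},{"dx": 0,"dy": 0,"dz": 0,"roll": 0,"claw": -1},{"dx": 0,"dy": 0,"dz": 0,"roll": 0,"claw": -1}]}}

```text
clock: 17.97
ee_pos: [0.5293, -0.2129, 0.3257]
ee_rot: [-180.0, -0.0, 89.3]
contact_force: [-1.0, -0.4, -0.3]
finger_gap: 1.001
grasp_force: 0.0
```

{"api": "move_arm", "payload": {"targets": [{"dx": -0.01,"dy": 0.02,"dz": 0,"roll": 0,"claw": -1},{"dx": -0.01,"dy": 0.03,"dz": 0,"roll": 0,"claw": -1},{"dx": -0.01,"dy": 0.035,"dz": 0,"roll": 0,"claw": -1},{"dx": -0.01,"dy": 0.035,"dz": 0,"roll": 0,"claw": -1},{"dx": 0,"dy": 0.02,"dz": 0,"roll": 0,"claw": -1},{"dx": 0,"dy": 0.004,"dz": 0,"roll": 0,"claw": -1},{"dx": 0,"dy": 0,"dz": 0,"roll": 0,"claw": -1},{"dx": 0,"dy": 0,"dz": 0,"roll": 0,"claw": -1}]}}

```text
clock: 18.63
ee_pos: [0.6725, -0.2541, 0.3256]
ee_rot: [-179.9, -0.0, 89.4]
contact_force: [-0.1, -0.4, 0.5]
finger_gap: 0.994
grasp_force: 0.0
```

Run:
```python
from h import *
a=eyes.grab_frame("side"); b=eyes.grab_frame("top")
s=manip.state(); print(s["ee_pos"].round(4),s["ee_rot"].round(2),s["contact_force"].round(1),s["qpos"].round(1))
```

```text
[ 0.6721 -0.2542  0.3264] [1.800e+02 1.000e-02 8.941e+01] [ 0.   0.4 -0.3] [-28.8  19.1  77.2  -0.   83.7 -28.2]
```

{"api": "move_arm", "payload": {"targets": [{"dx": 0,"dy": 0.001,"dz": 0.01,"roll": 0,"claw": -1},{"dx": 0,"dy": 0,"dz": 0.015,"roll": 0,"claw": -1},{"dx": 0,"dy": 0,"dz": 0.015,"roll": 0,"claw": -1},{"dx": 0,"dy": 0,"dz": 0.015,"roll": 0,"claw": -1},{"dx": 0,"dy": 0,"dz": 0.01,"roll": 0,"claw": -0.6},{"dx": 0,"dy": 0,"dz": 0.006,"roll": 0,"claw": -0.3},{"dx": 0,"dy": 0,"dz": 0.002,"roll": 0,"claw": 0},{"dx": 0,"dy": 0,"dz": 0,"roll": 0,"claw": 0.3}], "grip_force": 60}}

```text
clock: 19.4
ee_pos: [0.6739, -0.2543, 0.252]
ee_rot: [-179.9, -0.0, 89.4]
contact_force: [-0.4, 0.5, -0.3]
finger_gap: 0.458
grasp_force: 0.0
```

{"api": "move_arm", "payload": {"targets": [{"dx": 0,"dy": 0,"dz": 0,"roll": 0,"claw": 0.45},{"dx": 0,"dy": 0,"dz": 0,"roll": 0,"claw": 0.55},{"dx": 0,"dy": 0,"dz": 0,"roll": 0,"claw": 1},{"dx": 0,"dy": 0,"dz": 0,"roll": 0,"claw": 1},{"dx": 0,"dy": 0,"dz": 0,"roll": 0,"claw": 1},{"dx": 0,"dy": 0,"dz": 0,"roll": 0,"claw": 1}]}}

```text
clock: 19.9
ee_pos: [0.6735, -0.2546, 0.2544]
ee_rot: [-179.9, 0.0, 89.4]
contact_force: [-5.4, 1.4, 4.4]
finger_gap: 0.165
grasp_force: 58.5
```

Run:
```python
from h import *
a=eyes.grab_frame("side"); b=eyes.grab_frame("top")
s=manip.state(); print(s["ee_pos"].round(4),s["ee_rot"].round(2),s["contact_force"].round(1),s["finger_gap"],s["grasp_force"])
# handle arc deltas, press axes, from th=0
th=np.r_[0,.02,.05,.09,.13+.04*np.arange(0,35)]; th=th[th<1.50]
x=.03*np.cos(th)-.21*np.sin(th); z=.21*np.cos(th)+.03*np.sin(th)
for i in range(1,len(th)): print(round(th[i],3),(round(1e3*(x[i]-x[i-1]),1),round(-1e3*(z[i]-z[i-1]),1)),end="; ")
for t in(1.45,1.571,1.592,1.61): print(t,(.03*np.cos(t)-.21*np.sin(t)).round(4),(.062+.21*np.cos(t)+.03*np.sin(t)).round(4))
```

```text
[ 0.6735 -0.2546  0.2544] [-1.7993e+02  4.0000e-02  8.9450e+01] [-5.2  1.1  3. ] 0.16590865791068163 58.490100502967834
0.02 (np.float64(-4.2), np.float64(-0.6)); 0.05 (np.float64(-6.3), np.float64(-0.7)); 0.09 (np.float64(-8.5), np.float64(-0.6)); 0.13 (np.float64(-8.5), np.float64(-0.3)); 0.17 (np.float64(-8.5), np.float64(0.1)); 0.21 (np.float64(-8.5), np.float64(0.4)); 0.25 (np.float64(-8.5), np.float64(0.7)); 0.29 (np.float64(-8.4), np.float64(1.1)); 0.33 (np.float64(-8.4), np.float64(1.4)); 0.37 (np.float64(-8.3), np.float64(1.8)); 0.41 (np.float64(-8.2), np.float64(2.1)); 0.45 (np.float64(-8.1), np.float64(2.4)); 0.49 (np.float64(-8.0), np.float64(2.7)); 0.53 (np.float64(-7.9), np.float64(3.1)); 0.57 (np.float64(-7.8), np.float64(3.4)); 0.61 (np.float64(-7.6), np.float64(3.7)); 0.65 (np.float64(-7.5), np.float64(4.0)); 0.69 (np.float64(-7.3), np.float64(4.3)); 0.73 (np.float64(-7.2), np.float64(4.6)); 0.77 (np.float64(-7.0), np.float64(4.8)); 0.81 (np.float64(-6.8), np.float64(5.1)); 0.85 (np.float64(-6.6), np.float64(5.4)); 0.89 (np.float64(-6.3), np.float64(5.6)); 0.93 (np.float64(-6.1), np.float64(5.9)); 0.97 (np.float64(-5.9), np.float64(6.1)); 1.01 (np.float64(-5.6), np.float64(6.4)); 1.05 (np.float64(-5.4), np.float64(6.6)); 1.09 (np.float64(-5.1), np.float64(6.8)); 1.13 (np.float64(-4.8), np.float64(7.0)); 1.17 (np.float64(-4.5), np.float64(7.2)); 1.21 (np.float64(-4.2), np.float64(7.4)); 1.25 (np.float64(-3.9), np.float64(7.5)); 1.29 (np.float64(-3.6), np.float64(7.7)); 1.33 (np.float64(-3.3), np.float64(7.8)); 1.37 (np.float64(-3.0), np.float64(7.9)); 1.41 (np.float64(-2.7), np.float64(8.0)); 1.45 (np.float64(-2.4), np.float64(8.1)); 1.49 (np.float64(-2.0), np.float64(8.2)); 1.45 -0.2049 0.1171
1.571 -0.21 0.092
1.592 -0.2106 0.0875
1.61 -0.211 0.0837
```

{"api": "move_arm", "payload": {"targets": [{"dx": 0,"dy": -0.0042,"dz": -0.0006,"roll": 0,"claw": 1},{"dx": 0,"dy": -0.0063,"dz": -0.0007,"roll": 0,"claw": 1},{"dx": 0,"dy": -0.0085,"dz": -0.0006,"roll": 0,"claw": 1},{"dx": 0,"dy": -0.0085,"dz": -0.0003,"roll": 0,"claw": 1},{"dx": 0,"dy": -0.0085,"dz": 0.0001,"roll": 0,"claw": 1},{"dx": 0,"dy": -0.0085,"dz": 0.0004,"roll": 0,"claw": 1},{"dx": 0,"dy": -0.0085,"dz": 0.0007,"roll": 0,"claw": 1},{"dx": 0,"dy": -0.0084,"dz": 0.0011,"roll": 0,"claw": 1}]}}

```text
clock: 20.67
ee_pos: [0.6176, -0.2542, 0.2566]
ee_rot: [178.9, 0.2, 89.4]
contact_force: [10.0, 0.9, 3.0]
finger_gap: 0.162
grasp_force: 59.2
```

```bash
cat > th.py <<'E'
from h import *
s=manip.state(); p=s["ee_pos"]
dx=p[0]-.6445-.0004; dz=p[2]+.0176-.062  # bar rel. pivot
print(s["clock"].round(2),p.round(4),s["ee_rot"].round(2),s["contact_force"].round(1),s["grasp_force"].round(0),"r",np.hypot(dx,dz).round(4),"th",(np.arctan2(dz,dx)*-1+np.arctan2(.21,.03)).round(3))
E
python3 th.py
```

```text
Traceback (most recent call last):
  File "th.py", line 4, in <module>
    print(s["clock"].round(2),p.round(4),s["ee_rot"].round(2),s["contact_force"].round(1),s["grasp_force"].round(0),"r",np.hypot(dx,dz).round(4),"th",(np.arctan2(dz,dx)*-1+np.arctan2(.21,.03)).round(3))
          ^^^^^^^^^^^^^^^^
AttributeError: 'float' object has no attribute 'round'
```

{"api": "move_arm", "payload": {"targets": [{"dx": 0,"dy": -0.0084,"dz": 0.0014,"roll": 0,"claw": 1},{"dx": 0,"dy": -0.0083,"dz": 0.0018,"roll": 0,"claw": 1},{"dx": 0,"dy": -0.0082,"dz": 0.0021,"roll": 0,"claw": 1},{"dx": 0,"dy": -0.0081,"dz": 0.0024,"roll": 0,"claw": 1},{"dx": 0,"dy": -0.008,"dz": 0.0027,"roll": 0,"claw": 1},{"dx": 0,"dy": -0.0079,"dz": 0.0031,"roll": 0,"claw": 1},{"dx": 0,"dy": -0.0078,"dz": 0.0034,"roll": 0,"claw": 1},{"dx": 0,"dy": -0.0076,"dz": 0.0037,"roll": 0,"claw": 1}]}}

```text
clock: 21.33
ee_pos: [0.5545, -0.2537, 0.2391]
ee_rot: [178.7, 0.3, 89.4]
contact_force: [5.6, 3.4, 11.7]
finger_gap: 0.164
grasp_force: 62.2
```

```bash
cat > th.py <<'E'
from h import *
s=manip.state(); p=s["ee_pos"]
dx=p[0]-.6445-.0004; dz=p[2]+.0176-.062  # bar rel. pivot
print(round(s["clock"],2),p.round(4),s["ee_rot"].round(2),s["contact_force"].round(1),round(s["grasp_force"]),"r",np.hypot(dx,dz).round(4),"th",(np.arctan2(dz,dx)-np.arctan2(.21,.03)).round(3))
E
python3 th.py
```

```text
21.33 [ 0.5545 -0.2537  0.2391] [178.75   0.27  89.41] [ 5.6  3.4 11.7] 62 r 0.2147 th 0.577
```

{"api": "move_arm", "payload": {"targets": [{"dx": 0,"dy": -0.0075,"dz": 0.004,"roll": 0,"claw": 1},{"dx": 0,"dy": -0.0073,"dz": 0.0043,"roll": 0,"claw": 1},{"dx": 0,"dy": -0.0072,"dz": 0.0046,"roll": 0,"claw": 1},{"dx": 0,"dy": -0.007,"dz": 0.0048,"roll": 0,"claw": 1},{"dx": 0,"dy": -0.0068,"dz": 0.0051,"roll": 0,"claw": 1},{"dx": 0,"dy": -0.0066,"dz": 0.0054,"roll": 0,"claw": 1},{"dx": 0,"dy": -0.0063,"dz": 0.0056,"roll": 0,"claw": 1},{"dx": 0,"dy": -0.0061,"dz": 0.0059,"roll": 0,"claw": 1}]}}

```text
clock: 22.0
ee_pos: [0.4984, -0.2531, 0.199]
ee_rot: [179.1, 0.2, 89.4]
contact_force: [2.0, 6.2, 15.6]
finger_gap: 0.159
grasp_force: 66.4
```

```bash
python3 th.py
```

```text
22.0 [ 0.4984 -0.2531  0.199 ] [179.08   0.21  89.4 ] [ 2.   6.2 15.6] 66 r 0.213 th 0.9
```

{"api": "move_arm", "payload": {"targets": [{"dx": 0,"dy": -0.0059,"dz": 0.0061,"roll": 0,"claw": 1},{"dx": 0,"dy": -0.0056,"dz": 0.0064,"roll": 0,"claw": 1},{"dx": 0,"dy": -0.0054,"dz": 0.0066,"roll": 0,"claw": 1},{"dx": 0,"dy": -0.0051,"dz": 0.0068,"roll": 0,"claw": 1},{"dx": 0,"dy": -0.0048,"dz": 0.007,"roll": 0,"claw": 1},{"dx": 0,"dy": -0.0045,"dz": 0.0072,"roll": 0,"claw": 1},{"dx": 0,"dy": -0.0042,"dz": 0.0074,"roll": 0,"claw": 1},{"dx": 0,"dy": -0.0039,"dz": 0.0075,"roll": 0,"claw": 1}]}}

```text
clock: 22.67
ee_pos: [0.4567, -0.2527, 0.1426]
ee_rot: [179.6, 0.1, 89.4]
contact_force: [-4.7, 7.8, 19.8]
finger_gap: 0.165
grasp_force: 70.9
```

```bash
python3 th.py
```

```text
22.67 [ 0.4567 -0.2527  0.1426] [1.7958e+02 1.0000e-01 8.9410e+01] [-4.7  7.8 19.8] 71 r 0.2123 th 1.232
```

{"api": "move_arm", "payload": {"targets": [{"dx": 0,"dy": -0.0036,"dz": 0.0077,"roll": 0,"claw": 1},{"dx": 0,"dy": -0.0033,"dz": 0.0078,"roll": 0,"claw": 1},{"dx": 0,"dy": -0.003,"dz": 0.0079,"roll": 0,"claw": 1},{"dx": 0,"dy": 0,"dz": 0,"roll": 0,"claw": 1},{"dx": 0,"dy": 0,"dz": 0,"roll": 0,"claw": 1},{"dx": 0,"dy": 0,"dz": 0,"roll": 0,"claw": 1},{"dx": 0,"dy": 0,"dz": 0,"roll": 0,"claw": 1}]}}

```text
clock: 23.25
ee_pos: [0.4455, -0.2525, 0.1174]
ee_rot: [179.8, 0.1, 89.4]
contact_force: [-4.9, 4.1, 14.0]
finger_gap: 0.16
grasp_force: 72.5
```

```bash
python3 th.py
```

```text
23.25 [ 0.4455 -0.2525  0.1174] [1.7985e+02 5.0000e-02 8.9430e+01] [-4.9  4.1 14. ] 72 r 0.2124 th 1.362
```

{"api": "move_arm", "payload": {"targets": [{"dx": 0,"dy": -0.0014,"dz": 0.004,"roll": 0,"claw": 1},{"dx": 0,"dy": -0.0013,"dz": 0.004,"roll": 0,"claw": 1},{"dx": 0,"dy": -0.0012,"dz": 0.004,"roll": 0,"claw": 1},{"dx": 0,"dy": -0.0012,"dz": 0.0041,"roll": 0,"claw": 1},{"dx": 0,"dy": -0.001,"dz": 0.0041,"roll": 0,"claw": 1},{"dx": 0,"dy": 0,"dz": 0,"roll": 0,"claw": 1},{"dx": 0,"dy": 0,"dz": 0,"roll": 0,"claw": 1},{"dx": 0,"dy": 0,"dz": 0,"roll": 0,"claw": 1}]}}

```text
clock: 23.92
ee_pos: [0.4388, -0.2524, 0.0969]
ee_rot: [179.9, 0.0, 89.4]
contact_force: [-6.8, 4.7, 15.3]
finger_gap: 0.161
grasp_force: 73.7
```

```bash
python3 th.py
```

```text
23.92 [ 0.4388 -0.2524  0.0969] [1.7994e+02 2.0000e-02 8.9440e+01] [-6.8  4.7 15.3] 74 r 0.2127 th 1.463
```

{"api": "move_arm", "payload": {"targets": [{"dx": 0,"dy": -0.0005,"dz": 0.002,"roll": 0,"claw": 1},{"dx": 0,"dy": -0.0005,"dz": 0.002,"roll": 0,"claw": 1},{"dx": 0,"dy": 0,"dz": 0,"roll": 0,"claw": 1},{"dx": 0,"dy": 0,"dz": 0,"roll": 0,"claw": 1},{"dx": 0,"dy": 0,"dz": 0,"roll": 0,"claw": 1}]}}

```text
clock: 24.33
ee_pos: [0.4378, -0.2525, 0.0931]
ee_rot: [179.9, 0.0, 89.4]
contact_force: [-8.6, 5.5, 16.3]
finger_gap: 0.164
grasp_force: 73.8
```

```bash
python3 th.py
```

```text
24.33 [ 0.4378 -0.2525  0.0931] [1.7994e+02 2.0000e-02 8.9440e+01] [-8.6  5.5 16.3] 74 r 0.2127 th 1.482
```

{"api": "move_arm", "payload": {"targets": [{"dx": 0,"dy": -0.0004,"dz": 0.002,"roll": 0,"claw": 1},{"dx": 0,"dy": -0.0003,"dz": 0.002,"roll": 0,"claw": 1},{"dx": 0,"dy": -0.0003,"dz": 0.002,"roll": 0,"claw": 1},{"dx": 0,"dy": 0,"dz": 0,"roll": 0,"claw": 1},{"dx": 0,"dy": 0,"dz": 0,"roll": 0,"claw": 1},{"dx": 0,"dy": 0,"dz": 0,"roll": 0,"claw": 1}]}}

```text
clock: 24.83
ee_pos: [0.4364, -0.2524, 0.0872]
ee_rot: [180.0, 0.0, 89.4]
contact_force: [-9.6, 5.0, 17.7]
finger_gap: 0.167
grasp_force: 74.0
```

```bash
python3 th.py
```

```text
24.83 [ 0.4364 -0.2524  0.0872] [1.800e+02 1.000e-02 8.944e+01] [-9.6  5.  17.7] 74 r 0.2128 th 1.51
```

{"api": "move_arm", "payload": {"targets": [{"dx": 0,"dy": -0.0008,"dz": 0.0015,"roll": 0,"claw": 1},{"dx": 0,"dy": -0.0005,"dz": 0.0015,"roll": 0,"claw": 1},{"dx": 0,"dy": 0,"dz": 0,"roll": 0,"claw": 1},{"dx": 0,"dy": 0,"dz": 0,"roll": 0,"claw": 1},{"dx": 0,"dy": 0,"dz": 0,"roll": 0,"claw": 1}]}}

```text
clock: 25.25
ee_pos: [0.4356, -0.2524, 0.0837]
ee_rot: [179.9, 0.0, 89.4]
contact_force: [-5.5, 3.6, 14.0]
finger_gap: 0.164
grasp_force: 74.8
```

```bash
python3 th.py
```

```text
25.25 [ 0.4356 -0.2524  0.0837] [1.7993e+02 3.0000e-02 8.9440e+01] [-5.5  3.6 14. ] 75 r 0.2129 th 1.527
```

{"api": "move_arm", "payload": {"targets": [{"dx": 0,"dy": -0.0003,"dz": 0.0015,"roll": 0,"claw": 1},{"dx": 0,"dy": -0.0003,"dz": 0.0015,"roll": 0,"claw": 1},{"dx": 0,"dy": 0,"dz": 0,"roll": 0,"claw": 1},{"dx": 0,"dy": 0,"dz": 0,"roll": 0,"claw": 1},{"dx": 0,"dy": 0,"dz": 0,"roll": 0,"claw": 1}]}}

```text
clock: 25.67
ee_pos: [0.4353, -0.2524, 0.0818]
ee_rot: [179.9, 0.0, 89.5]
contact_force: [-6.7, 5.8, 19.8]
finger_gap: 0.163
grasp_force: 75.4
```

```bash
python3 th.py
```

```text
25.67 [ 0.4353 -0.2524  0.0818] [1.7994e+02 1.0000e-02 8.9450e+01] [-6.7  5.8 19.8] 75 r 0.2129 th 1.536
```

{"api": "move_arm", "payload": {"targets": [{"dx": 0,"dy": -0.0003,"dz": 0.0015,"roll": 0,"claw": 1},{"dx": 0,"dy": -0.0003,"dz": 0.0015,"roll": 0,"claw": 1},{"dx": 0,"dy": 0,"dz": 0,"roll": 0,"claw": 1},{"dx": 0,"dy": 0,"dz": 0,"roll": 0,"claw": 1},{"dx": 0,"dy": 0,"dz": 0,"roll": 0,"claw": 1}]}}

```text
clock: 26.08
ee_pos: [0.4348, -0.2524, 0.0792]
ee_rot: [179.9, 0.0, 89.4]
contact_force: [-7.3, 7.0, 22.2]
finger_gap: 0.166
grasp_force: 75.6
```

```bash
python3 th.py
```

```text
26.08 [ 0.4348 -0.2524  0.0792] [1.7992e+02 1.0000e-02 8.9450e+01] [-7.3  7.  22.2] 76 r 0.2129 th 1.548
```

{"api": "move_arm", "payload": {"targets": [{"dx": 0,"dy": -0.0003,"dz": 0.0015,"roll": 0,"claw": 1},{"dx": 0,"dy": -0.0002,"dz": 0.0015,"roll": 0,"claw": 1},{"dx": 0,"dy": 0,"dz": 0,"roll": 0,"claw": 1},{"dx": 0,"dy": 0,"dz": 0,"roll": 0,"claw": 1},{"dx": 0,"dy": 0,"dz": 0,"roll": 0,"claw": 1}]}}

```text
clock: 26.5
ee_pos: [0.4343, -0.2524, 0.0763]
ee_rot: [179.9, 0.0, 89.4]
contact_force: [-7.9, 7.6, 23.3]
finger_gap: 0.163
grasp_force: 75.7
```

```bash
python3 th.py
```

```text
26.5 [ 0.4343 -0.2524  0.0763] [179.93   0.    89.44] [-7.9  7.6 23.3] 76 r 0.213 th 1.562
```

{"api": "move_arm", "payload": {"targets": [{"dx": 0,"dy": -0.0003,"dz": 0.001,"roll": 0,"claw": 1},{"dx": 0,"dy": 0,"dz": 0.001,"roll": 0,"claw": 1},{"dx": 0,"dy": 0,"dz": 0,"roll": 0,"claw": 1},{"dx": 0,"dy": 0,"dz": 0,"roll": 0,"claw": 1},{"dx": 0,"dy": 0,"dz": 0,"roll": 0,"claw": 1}]}}

```text
clock: 26.92
ee_pos: [0.434, -0.2524, 0.0744]
ee_rot: [179.9, -0.0, 89.4]
contact_force: [-9.4, 7.1, 24.3]
finger_gap: 0.163
grasp_force: 75.8
```

```bash
python3 th.py
```

```text
26.92 [ 0.434  -0.2524  0.0744] [179.93  -0.    89.44] [-9.4  7.1 24.3] 76 r 0.213 th 1.571
```

{"api": "move_arm", "payload": {"targets": [{"dx": 0,"dy": -0.0002,"dz": 0.001,"roll": 0,"claw": 1},{"dx": 0,"dy": 0,"dz": 0.001,"roll": 0,"claw": 1},{"dx": 0,"dy": 0,"dz": 0,"roll": 0,"claw": 1},{"dx": 0,"dy": 0,"dz": 0,"roll": 0,"claw": 1},{"dx": 0,"dy": 0,"dz": 0,"roll": 0,"claw": 1}]}}

```text
clock: 27.33
ee_pos: [0.4337, -0.2524, 0.0724]
ee_rot: [179.9, -0.0, 89.4]
contact_force: [-10.1, 8.1, 24.7]
finger_gap: 0.165
grasp_force: 75.9
```

```bash
python3 th.py
```

```text
27.33 [ 0.4337 -0.2524  0.0724] [179.94  -0.    89.44] [-10.1   8.1  24.7] 76 r 0.2131 th 1.581
```

{"api": "move_arm", "payload": {"targets": [{"dx": 0,"dy": -0.0003,"dz": 0.001,"roll": 0,"claw": 1},{"dx": 0,"dy": 0,"dz": 0.0005,"roll": 0,"claw": 1},{"dx": 0,"dy": 0,"dz": 0,"roll": 0,"claw": 1},{"dx": 0,"dy": 0,"dz": 0,"roll": 0,"claw": 1},{"dx": 0,"dy": 0,"dz": 0,"roll": 0,"claw": 1}]}}

```text
clock: 27.75
ee_pos: [0.4335, -0.2524, 0.071]
ee_rot: [179.9, -0.0, 89.4]
contact_force: [-10.8, 8.3, 24.0]
finger_gap: 0.16
grasp_force: 76.0
```

```bash
python3 th.py
```

```text
27.75 [ 0.4335 -0.2524  0.071 ] [ 1.7993e+02 -1.0000e-02  8.9430e+01] [-10.8   8.3  24. ] 76 r 0.2131 th 1.588
```

{"api": "move_arm", "payload": {"targets": [{"dx": 0,"dy": -0.0003,"dz": 0.001,"roll": 0,"claw": 1},{"dx": 0,"dy": 0,"dz": 0.0005,"roll": 0,"claw": 1},{"dx": 0,"dy": 0,"dz": 0,"roll": 0,"claw": 1},{"dx": 0,"dy": 0,"dz": 0,"roll": 0,"claw": 1},{"dx": 0,"dy": 0,"dz": 0,"roll": 0,"claw": 1}]}}

```text
clock: 28.17
ee_pos: [0.4333, -0.2524, 0.0696]
ee_rot: [179.9, -0.0, 89.4]
contact_force: [-10.0, 7.5, 25.0]
finger_gap: 0.16
grasp_force: 76.1
```

```bash
python3 th.py
python3 - <<'E'
from h import *
a=eyes.grab_frame("side")
cv2.imwrite("pics/c5.png",cv2.resize(a[290:430,370:510,::-1],None,fx=4.2,fy=4.2,interpolation=2))
E
```

```text
28.17 [ 0.4333 -0.2524  0.0696] [ 1.7991e+02 -1.0000e-02  8.9430e+01] [-10.    7.5  25. ] 76 r 0.2131 th 1.594
```

View pics/c5.png

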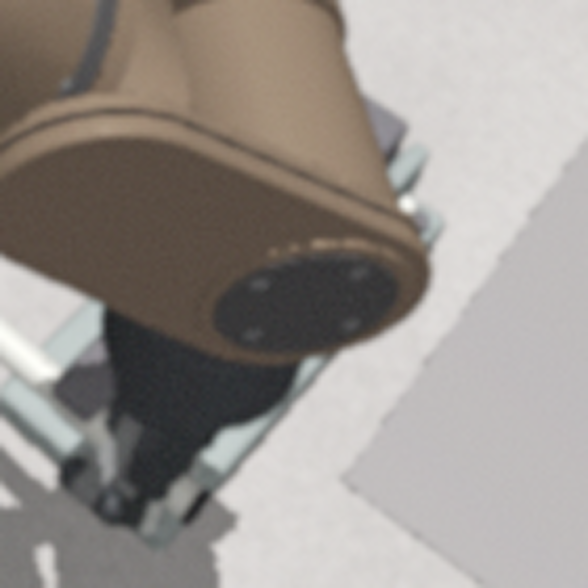

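The crop is mostly the wrist; the +y half of the white bar shows at left ≈(375,373) full frame. I'll use it to measure the actual lever angle and rule out grip slip.

```bash
cat > bar.py <<'E'
from h import *
im=cv2.GaussianBlur(eyes.grab_frame("side").astype(np.float32).mean(2),(0,0),.6)
q=(.6445,-.2137,-.0093); best=[]
def line(t,y): 
    x=.03*np.cos(t)-.21*np.sin(t); z=.062+.21*np.cos(t)+.03*np.sin(t); return world(q,np.c_[np.full_like(y,x),y,np.full_like(y,z)])
y=np.linspace(.03,.058,15)
for t in np.arange(1.48,1.68,.01):
    uv=proj("side",line(t,y)).astype(np.float32); v=cv2.remap(im,uv[:,:1],uv[:,1:],1); print(round(t,2),v.mean().round(0),end=" | ")
print(uv[0],uv[-1])
E
python3 bar.py
```

```text
1.48 212.0 | 1.49 212.0 | 1.5 214.0 | 1.51 221.0 | 1.52 230.0 | 1.53 239.0 | 1.54 246.0 | 1.55 248.0 | 1.56 246.0 | 1.57 240.0 | 1.58 231.0 | 1.59 221.0 | 1.6 208.0 | 1.61 196.0 | 1.62 187.0 | 1.63 187.0 | 1.64 192.0 | 1.65 200.0 | 1.66 206.0 | 1.67 209.0 | [373.11633 381.68808] [361.8203  371.81967]
```

{"api": "move_arm", "payload": {"targets": [{"dx": 0,"dy": -0.0005,"dz": 0.0015,"roll": 0,"claw": 1},{"dx": 0,"dy": 0,"dz": 0.001,"roll": 0,"claw": 1},{"dx": 0,"dy": 0,"dz": 0,"roll": 0,"claw": 1},{"dx": 0,"dy": 0,"dz": 0,"roll": 0,"claw": 1},{"dx": 0,"dy": 0,"dz": 0,"roll": 0,"claw": 1}]}}

```text
clock: 28.68
ee_pos: [0.4328, -0.2524, 0.0665]
ee_rot: [179.9, 0.0, 89.4]
contact_force: [-7.2, 7.4, 22.4]
finger_gap: 0.166
grasp_force: 76.8
```

```bash
python3 th.py; python3 bar.py
```

```text
28.68 [ 0.4328 -0.2524  0.0665] [1.7993e+02 1.0000e-02 8.9450e+01] [-7.2  7.4 22.4] 77 r 0.2133 th 1.609
1.48 213.0 | 1.49 213.0 | 1.5 212.0 | 1.51 214.0 | 1.52 220.0 | 1.53 229.0 | 1.54 238.0 | 1.55 245.0 | 1.56 248.0 | 1.57 246.0 | 1.58 241.0 | 1.59 233.0 | 1.6 223.0 | 1.61 211.0 | 1.62 198.0 | 1.63 189.0 | 1.64 186.0 | 1.65 190.0 | 1.66 197.0 | 1.67 204.0 | [373.11633 381.68808] [361.8203  371.81967]
```

{"api": "move_arm", "payload": {"targets": [{"dx": 0,"dy": 0,"dz": 0.001,"roll": 0,"claw": 1},{"dx": 0,"dy": 0,"dz": 0.0005,"roll": 0,"claw": 1},{"dx": 0,"dy": 0,"dz": 0,"roll": 0,"claw": 1},{"dx": 0,"dy": 0,"dz": 0,"roll": 0,"claw": 1},{"dx": 0,"dy": 0,"dz": 0,"roll": 0,"claw": 1}]}}

```text
clock: 29.15
ee_pos: [0.4326, -0.2524, 0.0652]
ee_rot: [180.0, -0.0, 89.5]
contact_force: [-7.3, 6.6, 22.3]
finger_gap: 0.162
grasp_force: 76.9
```

```bash
python3 th.py
```

```text
29.15 [ 0.4326 -0.2524  0.0652] [179.97  -0.    89.46] [-7.3  6.6 22.3] 77 r 0.2133 th 1.615
```

{"api": "move_arm", "payload": {"targets": [{"dx": 0,"dy": 0,"dz": 0.001,"roll": 0,"claw": 1},{"dx": 0,"dy": 0,"dz": 0.0005,"roll": 0,"claw": 1},{"dx": 0,"dy": 0,"dz": 0,"roll": 0,"claw": 1},{"dx": 0,"dy": 0,"dz": 0,"roll": 0,"claw": 1},{"dx": 0,"dy": 0,"dz": 0,"roll": 0,"claw": 1}]}}

```text
clock: 29.57
ee_pos: [0.4325, -0.2524, 0.064]
ee_rot: [-180.0, -0.0, 89.5]
contact_force: [-10.0, 8.4, 25.6]
finger_gap: 0.162
grasp_force: 77.2
```

```bash
python3 th.py; python3 bar.py
```

```text
29.57 [ 0.4325 -0.2524  0.064 ] [-1.800e+02 -2.000e-02  8.946e+01] [-10.    8.4  25.6] 77 r 0.2133 th 1.621
1.48 213.0 | 1.49 213.0 | 1.5 213.0 | 1.51 212.0 | 1.52 214.0 | 1.53 220.0 | 1.54 229.0 | 1.55 237.0 | 1.56 244.0 | 1.57 247.0 | 1.58 247.0 | 1.59 242.0 | 1.6 235.0 | 1.61 226.0 | 1.62 214.0 | 1.63 202.0 | 1.64 191.0 | 1.65 186.0 | 1.66 188.0 | 1.67 194.0 | [373.11633 381.68808] [361.8203  371.81967]
```

```bash
cat > f.py <<'E'
from h import *
F=[]
for i in range(4): eyes.grab_frame("side"); F.append(manip.state()["contact_force"])
print(np.mean(F,0).round(1),np.std(F,0).round(1),manip.state()["ee_pos"].round(4),manip.state()["joint_torque"].round(1),manip.state()["ft_torque"].round(2))
E
python3 f.py
```

```text
[-9.   7.9 25.1] [0.5 0.4 0.2] [ 0.4325 -0.2524  0.064 ] [ -1.  -17.8 -19.9   0.1  -2.9  -0.1] [ 1.18  1.54 -0.06]
```

{"api": "move_arm", "payload": {"targets": [{"dx": 0,"dy": -0.0002,"dz": 0.0012,"roll": 0,"claw": 1},{"dx": 0,"dy": 0,"dz": 0,"roll": 0,"claw": 1},{"dx": 0,"dy": 0,"dz": 0,"roll": 0,"claw": 1}]}}

```text
clock: 30.07
ee_pos: [0.4324, -0.2524, 0.0631]
ee_rot: [-180.0, -0.0, 89.5]
contact_force: [-10.4, 9.3, 27.4]
finger_gap: 0.162
grasp_force: 77.4
```

```bash
python3 f.py;python3 bar.py
```

```text
[-10.    8.8  27. ] [0.5 0.3 0.3] [ 0.4324 -0.2524  0.0631] [ -1.1 -17.1 -19.6   0.1  -3.   -0.1] [ 1.33  1.57 -0.07]
1.48 213.0 | 1.49 214.0 | 1.5 214.0 | 1.51 213.0 | 1.52 214.0 | 1.53 218.0 | 1.54 225.0 | 1.55 234.0 | 1.56 242.0 | 1.57 247.0 | 1.58 248.0 | 1.59 245.0 | 1.6 238.0 | 1.61 230.0 | 1.62 220.0 | 1.63 207.0 | 1.64 196.0 | 1.65 187.0 | 1.66 186.0 | 1.67 190.0 | [373.11633 381.68808] [361.8203  371.81967]
```

{"api": "move_arm", "payload": {"targets": [{"dx": 0,"dy": -0.0002,"dz": 0.0007,"roll": 0,"claw": 1},{"dx": 0,"dy": 0,"dz": 0,"roll": 0,"claw": 1},{"dx": 0,"dy": 0,"dz": 0,"roll": 0,"claw": 1},{"dx": 0,"dy": 0,"dz": 0,"roll": 0,"claw": 1}]}}

```text
clock: 30.65
ee_pos: [0.4323, -0.2524, 0.0626]
ee_rot: [180.0, -0.0, 89.5]
contact_force: [-9.9, 8.6, 28.5]
finger_gap: 0.159
grasp_force: 77.5
```

```bash
python3 f.py
python3 - <<'E'
import numpy as np
th=np.r_[1.592,1.585,1.575,1.56,np.arange(1.53,.04,-.035),.02,0]
x=.03*np.cos(th)-.21*np.sin(th); z=.21*np.cos(th)+.03*np.sin(th)
for i in range(1,len(th)): print(f"{th[i]:.3f} ({1e3*(x[i]-x[i-1]):.1f},{-1e3*(z[i]-z[i-1]):.1f})",end="; ")
print(len(th)-1, x[-1]-x[0],z[-1]-z[0])
E
```

```text
[-10.2   8.8  28.1] [0.4 0.5 0.4] [ 0.4323 -0.2524  0.0626] [ -1.3 -16.6 -19.3  -0.   -3.1  -0.1] [ 1.42  1.56 -0.1 ]
1.585 (0.2,-1.5); 1.575 (0.3,-2.1); 1.560 (0.5,-3.1); 1.530 (1.1,-6.3); 1.495 (1.5,-7.3); 1.460 (1.7,-7.2); 1.425 (2.0,-7.2); 1.390 (2.2,-7.1); 1.355 (2.5,-7.0); 1.320 (2.7,-6.9); 1.285 (3.0,-6.8); 1.250 (3.2,-6.7); 1.215 (3.4,-6.6); 1.180 (3.7,-6.5); 1.145 (3.9,-6.3); 1.110 (4.1,-6.2); 1.075 (4.3,-6.0); 1.040 (4.5,-5.9); 1.005 (4.7,-5.7); 0.970 (4.9,-5.6); 0.935 (5.1,-5.4); 0.900 (5.3,-5.2); 0.865 (5.5,-5.0); 0.830 (5.7,-4.8); 0.795 (5.8,-4.6); 0.760 (6.0,-4.4); 0.725 (6.1,-4.2); 0.690 (6.3,-4.0); 0.655 (6.4,-3.8); 0.620 (6.5,-3.5); 0.585 (6.7,-3.3); 0.550 (6.8,-3.1); 0.515 (6.9,-2.8); 0.480 (7.0,-2.6); 0.445 (7.0,-2.3); 0.410 (7.1,-2.1); 0.375 (7.2,-1.8); 0.340 (7.3,-1.6); 0.305 (7.3,-1.3); 0.270 (7.3,-1.1); 0.235 (7.4,-0.8); 0.200 (7.4,-0.6); 0.165 (7.4,-0.3); 0.130 (7.4,-0.0); 0.095 (7.4,0.2); 0.060 (7.4,0.5); 0.020 (8.4,0.9); 0.000 (4.2,0.6); 48 0.2405888567459577 0.1844591814064134
```

The force now climbs at about 2 N/mm, which is the pad spring slope, so the nut is home with roughly 25 N on the pad, and it has been held. Now I'll ease back slowly.

{"api": "move_arm", "payload": {"targets": [{"dx": 0,"dy": 0.0002,"dz": -0.0015,"roll": 0,"claw": 1},{"dx": 0,"dy": 0.0003,"dz": -0.0021,"roll": 0,"claw": 1},{"dx": 0,"dy": 0.0005,"dz": -0.0031,"roll": 0,"claw": 1},{"dx": 0,"dy": 0.0011,"dz": -0.0063,"roll": 0,"claw": 1},{"dx": 0,"dy": 0.0015,"dz": -0.0073,"roll": 0,"claw": 1},{"dx": 0,"dy": 0.0017,"dz": -0.0072,"roll": 0,"claw": 1},{"dx": 0,"dy": 0.002,"dz": -0.0072,"roll": 0,"claw": 1},{"dx": 0,"dy": 0.0022,"dz": -0.0071,"roll": 0,"claw": 1}]}}

```text
clock: 31.52
ee_pos: [0.4408, -0.2526, 0.1015]
ee_rot: [-180.0, 0.1, 89.5]
contact_force: [2.1, 2.6, 8.7]
finger_gap: 0.158
grasp_force: 78.3
```

{"api": "move_arm", "payload": {"targets": [{"dx": 0,"dy": 0.0025,"dz": -0.007,"roll": 0,"claw": 1},{"dx": 0,"dy": 0.0027,"dz": -0.0069,"roll": 0,"claw": 1},{"dx": 0,"dy": 0.003,"dz": -0.0068,"roll": 0,"claw": 1},{"dx": 0,"dy": 0.0032,"dz": -0.0067,"roll": 0,"claw": 1},{"dx": 0,"dy": 0.0034,"dz": -0.0066,"roll": 0,"claw": 1},{"dx": 0,"dy": 0.0037,"dz": -0.0065,"roll": 0,"claw": 1},{"dx": 0,"dy": 0.0039,"dz": -0.0063,"roll": 0,"claw": 1},{"dx": 0,"dy": 0.0041,"dz": -0.0062,"roll": 0,"claw": 1}]}}

```text
clock: 32.18
ee_pos: [0.4682, -0.2528, 0.1553]
ee_rot: [179.9, 0.1, 89.5]
contact_force: [-0.7, 1.9, 6.6]
finger_gap: 0.163
grasp_force: 81.2
```

```bash
python3 th.py
```

```text
32.18 [ 0.4682 -0.2528  0.1553] [1.7988e+02 8.0000e-02 8.9460e+01] [-0.7  1.9  6.6] 81 r 0.2086 th 1.152
```

{"api": "move_arm", "payload": {"targets": [{"dx": 0,"dy": 0.0043,"dz": -0.006,"roll": 0,"claw": 1},{"dx": 0,"dy": 0.0045,"dz": -0.0059,"roll": 0,"claw": 1},{"dx": 0,"dy": 0.0047,"dz": -0.0057,"roll": 0,"claw": 1},{"dx": 0,"dy": 0.0049,"dz": -0.0056,"roll": 0,"claw": 1},{"dx": 0,"dy": 0.0051,"dz": -0.0054,"roll": 0,"claw": 1},{"dx": 0,"dy": 0.0053,"dz": -0.0052,"roll": 0,"claw": 1},{"dx": 0,"dy": 0.0055,"dz": -0.005,"roll": 0,"claw": 1},{"dx": 0,"dy": 0.0057,"dz": -0.0048,"roll": 0,"claw": 1}]}}

```text
clock: 32.85
ee_pos: [0.5085, -0.2532, 0.1966]
ee_rot: [179.8, 0.1, 89.4]
contact_force: [5.3, -0.6, 4.5]
finger_gap: 0.162
grasp_force: 85.6
```

```bash
python3 th.py
```

```text
32.85 [ 0.5085 -0.2532  0.1966] [1.7982e+02 8.0000e-02 8.9440e+01] [ 5.3 -0.6  4.5] 86 r 0.2044 th 0.873
```

{"api": "move_arm", "payload": {"targets": [{"dx": 0,"dy": 0.0058,"dz": -0.0046,"roll": 0,"claw": 1},{"dx": 0,"dy": 0.006,"dz": -0.0044,"roll": 0,"claw": 1},{"dx": 0,"dy": 0.0061,"dz": -0.0042,"roll": 0,"claw": 1},{"dx": 0,"dy": 0.0063,"dz": -0.004,"roll": 0,"claw": 1},{"dx": 0,"dy": 0.0064,"dz": -0.0038,"roll": 0,"claw": 1},{"dx": 0,"dy": 0.0065,"dz": -0.0035,"roll": 0,"claw": 1},{"dx": 0,"dy": 0.0067,"dz": -0.0033,"roll": 0,"claw": 1},{"dx": 0,"dy": 0.0068,"dz": -0.0031,"roll": 0,"claw": 1}]}}

```text
clock: 33.52
ee_pos: [0.5585, -0.2536, 0.2271]
ee_rot: [180.0, 0.0, 89.4]
contact_force: [1.6, -1.7, 3.0]
finger_gap: 0.164
grasp_force: 85.7
```

{"api": "move_arm", "payload": {"targets": [{"dx": 0,"dy": 0.0069,"dz": -0.0028,"roll": 0,"claw": 1},{"dx": 0,"dy": 0.007,"dz": -0.0026,"roll": 0,"claw": 1},{"dx": 0,"dy": 0.007,"dz": -0.0023,"roll": 0,"claw": 1},{"dx": 0,"dy": 0.0071,"dz": -0.0021,"roll": 0,"claw": 1},{"dx": 0,"dy": 0.0072,"dz": -0.0018,"roll": 0,"claw": 1},{"dx": 0,"dy": 0.0073,"dz": -0.0016,"roll": 0,"claw": 1},{"dx": 0,"dy": 0.0073,"dz": -0.0013,"roll": 0,"claw": 1},{"dx": 0,"dy": 0.0073,"dz": -0.0011,"roll": 0,"claw": 1}]}}

```text
clock: 34.18
ee_pos: [0.6154, -0.2541, 0.2422]
ee_rot: [-180.0, 0.0, 89.4]
contact_force: [4.6, -3.7, 1.0]
finger_gap: 0.163
grasp_force: 86.9
```

```bash
python3 th.py
```

```text
34.18 [ 0.6154 -0.2541  0.2422] [-1.7997e+02  2.0000e-02  8.9430e+01] [ 4.6 -3.7  1. ] 87 r 0.2 th 0.29
```

{"api": "move_arm", "payload": {"targets": [{"dx": 0,"dy": 0.0074,"dz": -0.0008,"roll": 0,"claw": 1},{"dx": 0,"dy": 0.0074,"dz": -0.0006,"roll": 0,"claw": 1},{"dx": 0,"dy": 0.0074,"dz": -0.0003,"roll": 0,"claw": 1},{"dx": 0,"dy": 0.0074,"dz": 0,"roll": 0,"claw": 1},{"dx": 0,"dy": 0.0074,"dz": 0.0002,"roll": 0,"claw": 1},{"dx": 0,"dy": 0.005,"dz": 0.0004,"roll": 0,"claw": 1},{"dx": 0,"dy": 0,"dz": 0,"roll": 0,"claw": 1},{"dx": 0,"dy": 0,"dz": 0,"roll": 0,"claw": 1}]}}

```text
clock: 34.85
ee_pos: [0.6592, -0.2538, 0.2432]
ee_rot: [179.7, -0.0, 89.4]
contact_force: [5.5, -2.4, 2.0]
finger_gap: 0.169
grasp_force: 87.2
```

```bash
python3 th.py
```

```text
34.85 [ 0.6592 -0.2538  0.2432] [ 1.7966e+02 -3.0000e-02  8.9360e+01] [ 5.5 -2.4  2. ] 87 r 0.1993 th 0.07
```

{"api": "move_arm", "payload": {"targets": [{"dx": 0,"dy": 0.003,"dz": 0.0003,"roll": 0,"claw": 1},{"dx": 0,"dy": 0.003,"dz": 0.0003,"roll": 0,"claw": 1},{"dx": 0,"dy": 0.003,"dz": 0.0003,"roll": 0,"claw": 1},{"dx": 0,"dy": 0.002,"dz": 0.0002,"roll": 0,"claw": 1},{"dx": 0,"dy": 0.001,"dz": 0.0002,"roll": 0,"claw": 1},{"dx": 0,"dy": 0,"dz": 0,"roll": 0,"claw": 1},{"dx": 0,"dy": 0,"dz": 0,"roll": 0,"claw": 1}]}}

```text
clock: 35.43
ee_pos: [0.6692, -0.2539, 0.2422]
ee_rot: [180.0, -0.0, 89.4]
contact_force: [4.3, -0.2, 3.7]
finger_gap: 0.159
grasp_force: 87.3
```

```bash
python3 th.py
```

```text
35.43 [ 0.6692 -0.2539  0.2422] [ 1.7996e+02 -4.0000e-02  8.9440e+01] [ 4.3 -0.2  3.7] 87 r 0.1993 th 0.02
```

{"api": "move_arm", "payload": {"targets": [{"dx": 0,"dy": 0.001,"dz": 0,"roll": 0,"claw": 1},{"dx": 0,"dy": 0.001,"dz": 0,"roll": 0,"claw": 1},{"dx": 0,"dy": 0,"dz": 0,"roll": 0,"claw": 1},{"dx": 0,"dy": 0,"dz": 0,"roll": 0,"claw": 1}]}}

```text
clock: 35.77
ee_pos: [0.6707, -0.2539, 0.2419]
ee_rot: [-180.0, -0.1, 89.5]
contact_force: [2.7, 1.1, 3.9]
finger_gap: 0.169
grasp_force: 87.3
```

```bash
python3 th.py
```

```text
35.77 [ 0.6707 -0.2539  0.2419] [-1.7995e+02 -5.0000e-02  8.9460e+01] [2.7 1.1 3.9] 87 r 0.1992 th 0.012
```

Still short of the stop by a little; I'll continue gently.

{"api": "move_arm", "payload": {"targets": [{"dx": 0,"dy": 0.001,"dz": 0,"roll": 0,"claw": 1},{"dx": 0,"dy": 0.001,"dz": 0,"roll": 0,"claw": 1},{"dx": 0,"dy": 0,"dz": 0,"roll": 0,"claw": 1},{"dx": 0,"dy": 0,"dz": 0,"roll": 0,"claw": 1}]}}

```text
clock: 36.1
ee_pos: [0.6727, -0.254, 0.2417]
ee_rot: [-179.9, -0.1, 89.5]
contact_force: [2.5, 0.9, 2.0]
finger_gap: 0.163
grasp_force: 87.3
```

{"api": "move_arm", "payload": {"targets": [{"dx": 0,"dy": 0.001,"dz": 0,"roll": 0,"claw": 1},{"dx": 0,"dy": 0.001,"dz": 0,"roll": 0,"claw": 1},{"dx": 0,"dy": 0,"dz": 0,"roll": 0,"claw": 1},{"dx": 0,"dy": 0,"dz": 0,"roll": 0,"claw": 1}]}}

```text
clock: 36.43
ee_pos: [0.6731, -0.254, 0.2416]
ee_rot: [-179.7, -0.1, 89.5]
contact_force: [-4.9, 3.0, 5.0]
finger_gap: 0.162
grasp_force: 87.4
```

```bash
python3 th.py
```

```text
36.43 [ 0.6731 -0.254   0.2416] [-1.7966e+02 -1.0000e-01  8.9450e+01] [-4.9  3.   5. ] 87 r 0.1992 th 0.0
```

{"api": "move_arm", "payload": {"targets": [{"dx": 0,"dy": 0,"dz": 0,"roll": 0,"claw": 0.6},{"dx": 0,"dy": 0,"dz": 0,"roll": 0,"claw": 0.5},{"dx": 0,"dy": 0,"dz": 0,"roll": 0,"claw": 0.3},{"dx": 0,"dy": 0,"dz": 0,"roll": 0,"claw": 0},{"dx": 0,"dy": 0,"dz": 0,"roll": 0,"claw": -0.5},{"dx": 0,"dy": 0,"dz": 0,"roll": 0,"claw": -1},{"dx": 0,"dy": 0,"dz": 0,"roll": 0,"claw": -1},{"dx": 0,"dy": 0,"dz": 0,"roll": 0,"claw": -1}]}}

```text
clock: 37.1
ee_pos: [0.675, -0.2544, 0.2421]
ee_rot: [180.0, 0.0, 89.5]
contact_force: [-1.1, 0.0, -0.6]
finger_gap: 0.996
grasp_force: 0.0
```

{"api": "move_arm", "payload": {"targets": [{"dx": 0,"dy": 0,"dz": -0.005,"roll": 0,"claw": -1},{"dx": 0,"dy": 0,"dz": -0.015,"roll": 0,"claw": -1},{"dx": 0,"dy": 0,"dz": -0.02,"roll": 0,"claw": -1},{"dx": 0,"dy": 0,"dz": -0.025,"roll": 0,"claw": -1},{"dx": 0,"dy": 0,"dz": -0.025,"roll": 0,"claw": -1},{"dx": 0,"dy": 0,"dz": -0.02,"roll": 0,"claw": -1},{"dx": 0,"dy": 0,"dz": 0,"roll": 0,"claw": -1},{"dx": 0,"dy": 0,"dz": 0,"roll": 0,"claw": -1}]}}

```text
clock: 37.77
ee_pos: [0.6755, -0.2547, 0.3558]
ee_rot: [179.7, 0.2, 89.5]
contact_force: [0.6, -0.3, -0.3]
finger_gap: 1.002
grasp_force: 0.0
```

{"api": "move_arm", "payload": {"targets": [{"dx": 0.02,"dy": 0,"dz": 0,"roll": 0,"claw": -1},{"dx": 0.03,"dy": 0,"dz": 0,"roll": 0,"claw": -1},{"dx": 0.03,"dy": 0,"dz": 0,"roll": 0,"claw": -1},{"dx": 0.03,"dy": 0,"dz": 0,"roll": 0,"claw": -1},{"dx": 0.03,"dy": 0,"dz": 0,"roll": 0,"claw": -1},{"dx": 0.03,"dy": 0,"dz": 0,"roll": 0,"claw": -1},{"dx": 0.03,"dy": 0,"dz": 0,"roll": 0,"claw": -1},{"dx": 0.01,"dy": 0,"dz": 0,"roll": 0,"claw": -1}]}}

```text
clock: 38.43
ee_pos: [0.6759, -0.0394, 0.3501]
ee_rot: [-179.8, -0.2, 89.7]
contact_force: [-0.6, -0.9, -1.2]
finger_gap: 1.003
grasp_force: 0.0
```

{"api": "move_arm", "payload": {"targets": [{"dx": 0,"dy": 0,"dz": 0,"roll": 0,"claw": -1},{"dx": 0,"dy": 0,"dz": 0,"roll": 0,"claw": -1},{"dx": 0,"dy": 0,"dz": 0,"roll": 0,"claw": -1}]}}

```text
clock: 38.68
ee_pos: [0.6767, -0.0454, 0.3512]
ee_rot: [-179.9, 0.0, 89.4]
contact_force: [0.0, -0.4, -0.2]
finger_gap: 0.997
grasp_force: 0.0
```

Run:
```python
from h import *
a=eyes.grab_frame("side"); b=eyes.grab_frame("top"); print(manip.state()["ee_pos"],manip.state()["contact_force"])
i=cv2.resize(a[200:420,360:530,::-1],None,fx=2.6,fy=2.6,interpolation=2); j=cv2.resize(a[310:390,380:460,::-1],None,fx=4,fy=4,interpolation=2)
c=np.zeros((572,i.shape[1]+320,3),np.uint8); c[:,:i.shape[1]]=i[:572]; c[:320,i.shape[1]:]=j; cv2.imwrite("pics/c6.png",c); print(c.shape)
q=(.6445,-.2137,-.0093); P=world(q,[(-.115,0,.062),(-.115,0,.0689),(.03,.062,.272),(.03,-.062,.272)]); print(proj("side",P).round(1).tolist())
```

```text
[ 0.67681799 -0.04598368  0.3516159 ] [-0.04660777 -0.30470739 -0.23101295]
(572, 762, 3)
[[416.6, 362.4], [417.2, 360.5], [455.2, 233.3], [516.8, 268.9]]
```

View pics/c6.png

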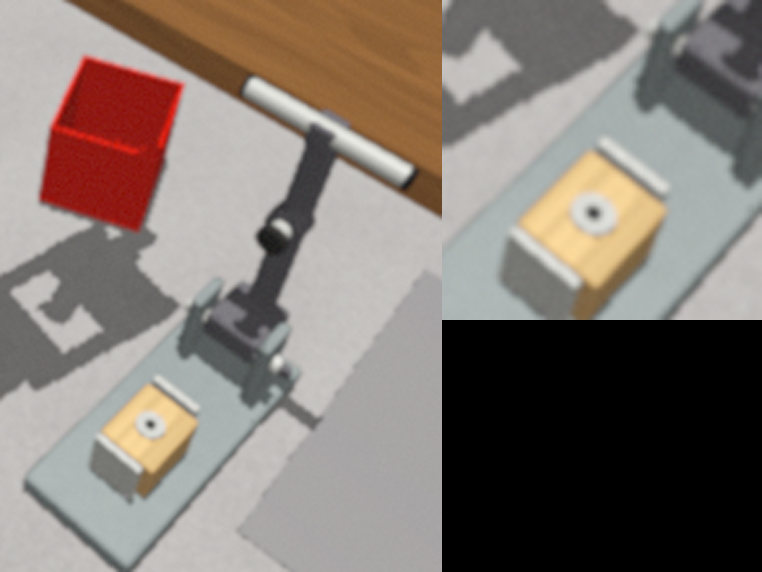

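The picture shows the lever upright against its stop, with handle ends at about (455,233) and (517,269), where the model puts them. The foot is between the stops and the nut lies flat on the wood at about (418,363); a home nut is predicted at (417,362). Handing in.

```bash
python3 -c "
from workcell import workorder
print(workorder.sign_off())"
```

```text
the job is handed in; nothing more can be done
None
```

The job is handed in: the T-nut is fully home at about 25 N pad force (estimated from the wrist force), the lever was eased back up to its stop and let go, and the foot stands in the press. It took about 39 s of the 72 s, and sign-off returned no verdict.

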